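# Get the logbook scanning spot ready

## Robot

A 7-joint arm with a two-finger parallel gripper is mounted at the origin on the work surface. World frame = base frame: x ahead of the robot, y to its left, z up, the work surface at z = 0. Lengths are in m, angles in rad, forces in N, time in s.
With the tool pointing down it reaches from about 0.425 to 0.875 m from the base axis. Payload 8.4 kg.
Tool frame: the origin (TCP) lies on the mounting face of the last link; the fingertips stand 182 mm ahead of it and the grasp point (between the pads) lies 164 mm ahead of it; x points along the fingers, y is the direction in which the jaws open and shut, and the axes are right-handed (so a half turn about x gives the same grasp; the last joint's range is limited). The gripper opens to 87 mm and grips with 3 to 60 N. Pads are 19 mm wide; open, the fingers measure 117 mm over their backs; the gripper's body (75 mm by 190 mm) begins 51 mm behind the grasp point.
Start: joints at [-1.419, 0.333, 0.04, 1.465, -0.013, 1.343, -0.059], TCP at [0.161, 0.63, 0.405] pointing down, gripper open.
Joint ranges: [-2.58, 2.58], [-0.38, 2.09], [-1.3, 1.39], [0.25, 2.4], [-1.5, 4.64], [0.08, 2.09], [-2.65, 2.65]. Speed limits (rad/s): [2.22, 2.22, 2.79, 2.79, 3.14, 3.14, 3.14].

## Interface

Orientations are given as a unit quaternion [w, x, y, z].
In Python, from rig import ctrl gives the robot as it stands. The module is installed in compiled form; this text tells all that it offers.
- The arm moves only by the shell command python3 -m inch 'ROWS'. ROWS is text: rows parted by semicolons, each of 7 numbers parted by spaces: the shift along the tool's x, y, z in cm, then the turn, a rotation vector about the tool's x, y, z in degrees, then the closure, from 0 (fully open) to 1 (shut). In form: tx ty tz ax ay az hand; .... A call has 1 to 20 rows; each row is the pose to reach, as a shift and turn from the pose measured when the call began, along the tool's axes at that moment; what a row does not reach only later rows make up. A row lasts 1/12 s, in which the tool goes at most 41.7 mm and 7.16 degrees, less where a joint would pass 70% of its speed; a pose out of reach is approached as far as the arm can. A call with a gripper value outside its range is refused whole. The fingers move at their own pace and stop on an object; the grip force is fixed at half the most. Time passes only in rows, so rows that repeat a pose let the fingers close. It gives the time, the measured TCP pose, the force and the opening at its end, in the units of the state.
- ctrl.observe(): the state, without advancing time (a new reading comes with each control period).
- ctrl.get_image(name): name is "side" or "top" or "wrist"; returns the picture (480x640x3 uint8, blue, green, red); there is no depth.
- ctrl.camera_model(name): a dict with "mtx" (3x3 intrinsics, pixels), "view" (4x4, takes a point from world to camera coordinates); the wrist camera has in their place "T_tool_cam" (4x4, takes a point from camera to tool coordinates, whose origin is the TCP and whose axes are the tool frame's). Camera axes: x right, y down, z forward; pixel columns grow to the right and rows downward; lengths in m; the calibration is good to about 2 mm. A picture is of the moment at which its call begins: read the wrist's pose just before it. camera_model takes no time and is no camera call.
- ctrl.sign_off(): hands the job in, once; it reports no verdict.
The state is a dict: "t": time; "joint_pos": joint angles; "joint_vel": joint speeds; "tau": joint torques, N m; "eef_pos": TCP position; "ee_rot": TCP orientation; "contact_force": force on the tool from outside, world axes, zero at the start; "torque": the same for the moment, N m; "finger_gap": finger opening in m.
Only numpy, scipy, OpenCV 4.12 (cv2) and the standard library are available. Lean on these libraries where they do the work, as an engineer would, in place of code of your own. Each camera call takes 0.05 s, during which the arm holds its last target.

## Task

Get the desk ready for scanning the logbook. First clear the ink bottles away into the divided crate, upright, one to a cell; then push the logbook flat across the desk, without lifting it, until it lies squarely inside the green tape corners; last, slide the camera along its rail until it is in line with the red tape line that runs from the middle of the tape corners. Leave the other things on the desk where they are.

Things in the scene. Friction and masses are not known exactly. Their poses are not given: they have to be found in the camera images.
- ink0_c (a point): black printer-ink bottle, loose, about 90 g, may be absent (None). Upright round body 44 mm in diameter and 62 mm high, with a white cap 22 mm in diameter on top; 78 mm high in all. The point is on its axis, half-way up, 39 mm above its underside; its z points up through the cap.
- ink1_c (a point): blue printer-ink bottle, loose, about 90 g, may be absent (None). Upright round body 44 mm in diameter and 62 mm high, with a white cap 22 mm in diameter on top; 78 mm high in all. The point is on its axis, half-way up, 39 mm above its underside; its z points up through the cap.
- ink2_c (a point): red printer-ink bottle, loose, about 90 g, may be absent (None). Upright round body 44 mm in diameter and 62 mm high, with a white cap 22 mm in diameter on top; 78 mm high in all. The point is on its axis, half-way up, 39 mm above its underside; its z points up through the cap.
- ink3_c (a point): yellow printer-ink bottle, loose, about 90 g, may be absent (None). Upright round body 44 mm in diameter and 62 mm high, with a white cap 22 mm in diameter on top; 78 mm high in all. The point is on its axis, half-way up, 39 mm above its underside; its z points up through the cap.
- ink4_c (a point): green printer-ink bottle, loose, about 90 g, may be absent (None). Upright round body 44 mm in diameter and 62 mm high, with a white cap 22 mm in diameter on top; 78 mm high in all. The point is on its axis, half-way up, 39 mm above its underside; its z points up through the cap.
- ink5_c (a point): orange printer-ink bottle, loose, about 90 g, may be absent (None). Upright round body 44 mm in diameter and 62 mm high, with a white cap 22 mm in diameter on top; 78 mm high in all. The point is on its axis, half-way up, 39 mm above its underside; its z points up through the cap.
- book_c (a point): logbook with red covers, loose, lying flat, about 0.4 kg: 160 mm along its x, 120 mm along its y, 28 mm thick. The point is at its centre, 14 mm above its underside. Too wide to be grasped across: it is pushed by its edges. It starts to one side of the tape corners, the crate on the other side.
- frame: the scanning spot: four green tape corners stuck flat on the desk (no height), x along the logbook's length. Their inner edges form a rectangle of 180 mm (x) by 140 mm (y), so that the logbook fits with 10 mm to spare all round. Origin at its centre, on the desk. A thin red tape line lies on the origin's x axis, from 103 to 153 mm on the far (+x) side, and points at the camera rail.
- crate: grey divided crate, fixed to the desk: 220 mm along its x, 148 mm along its y, 28 mm high, walls, dividers and floor 4 mm thick; 3 by 2 square cells of about 68 mm inside, spaced 72 mm. Origin under its centre, on the desk.
- cell0 (a point): centre of a crate cell, on its floor (4 mm above the desk; -72 mm along the crate's x, -36 mm along its y)
- cell1 (a point): centre of a crate cell, on its floor (4 mm above the desk; -72 mm along the crate's x, 36 mm along its y)
- cell2 (a point): centre of a crate cell, on its floor (4 mm above the desk; 0 mm along the crate's x, -36 mm along its y)
- cell3 (a point): centre of a crate cell, on its floor (4 mm above the desk; 0 mm along the crate's x, 36 mm along its y)
- cell4 (a point): centre of a crate cell, on its floor (4 mm above the desk; 72 mm along the crate's x, -36 mm along its y)
- cell5 (a point): centre of a crate cell, on its floor (4 mm above the desk; 72 mm along the crate's x, 36 mm along its y)
- camera_c (a point): centre of the black camera head, which rides on a carriage along a low aluminium rail at the far side of the desk: a box 36 mm (x) by 44 mm (y, easily pinched) by 48 mm high, its underside 50 mm and its top 98 mm above the desk, the point 74 mm above the desk; lens to -x, a red line along the middle of its top. The carriage plate under it is 60 mm wide in y, its top 38 mm above the desk.
- camera (a joint): slide of the camera carriage along the rail, m: grows towards +y, 0 in the middle of the rail, travel -0.17 to 0.17. Friction about 2 N; it stays where it is left. The rail is parallel to world y.
- tape: roll of yellow adhesive tape, 60 mm across, 22 mm high, lying flat; not part of the job, to be left where it is. Origin at the centre of its underside.
- stapler: blue and black stapler, 100 x 30 x 38 mm high; not part of the job, to be left where it is. Origin at the centre of its underside.
- mug: white mug, 80 mm across, 90 mm high; not part of the job, to be left where it is. Origin at the centre of its underside.
- pencup: dark round pencil cup with pens, 72 mm across, about 150 mm high with the pens; not part of the job, to be left where it is. Origin at the centre of its underside.
- mouse: black computer mouse, 100 x 58 x 22 mm; not part of the job, to be left where it is. Origin at the centre of its underside.

How it is judged:
On the way, in this order (a step that is already met when the one before it is completed fails the run):
1. every ink bottle stands upright on the floor of a crate cell (x of ink0_c in the frame of crate between -0.108 and 0.108 m and y of ink0_c in the frame of crate between -0.072 and 0.072 m and z of each of ink0_c, ink1_c, ink2_c, ink3_c, ink4_c, ink5_c in the frame of crate below 0.051 m and angle between each of ink0_c, ink1_c, ink2_c, ink3_c, ink4_c, ink5_c's own z axis and vertical below 0.15 rad and x of ink1_c in the frame of crate between -0.108 and 0.108 m and y of ink1_c in the frame of crate between -0.072 and 0.072 m and x of ink2_c in the frame of crate between -0.108 and 0.108 m and y of ink2_c in the frame of crate between -0.072 and 0.072 m and x of ink3_c in the frame of crate between -0.108 and 0.108 m and y of ink3_c in the frame of crate between -0.072 and 0.072 m and x of ink4_c in the frame of crate between -0.108 and 0.108 m and y of ink4_c in the frame of crate between -0.072 and 0.072 m and x of ink5_c in the frame of crate between -0.108 and 0.108 m and y of ink5_c in the frame of crate between -0.072 and 0.072 m), for 0.2 s.
2. the logbook lies flat and square inside the tape corners (x of book_c in the frame of frame between -0.014 and 0.014 m and y of book_c in the frame of frame between -0.014 and 0.014 m and angle between the x axis of book_c and the x axis of frame, either way round below 0.14 rad and angle between book_c's own z axis and vertical below 0.1 rad), for 0.2 s.
3. the camera stands in line with the red tape line (y of camera_c in the frame of frame between -0.01 and 0.01 m and velocity of joint camera between -0.02 and 0.02 m/s), for 0.2 s.
At the end, for the whole second after the job is handed in: Every bottle present stands upright (0.15 rad) on a cell floor; the logbook lies flat, its centre within 14 mm of the tape frame's along each frame axis, turned under 0.14 rad from it; the camera's centre is within 10 mm of the frame's x axis (all of step 1 and all of step 2 and y of camera_c in the frame of frame between -0.01 and 0.01 m and height (world z) of book_c below 0.022 m); the robot touches nothing.
It fails at once if the logbook is lifted or tipped up (height (world z) of book_c above 0.05 m or angle between book_c's own z axis and vertical above 0.4 rad).
It fails at once if another thing on the desk is moved by more than 40 mm (distance of any of tape, stapler, mug, pencup, mouse from where it was at the start of the episode above 0.04 m).
Of ink0, ink1, ink2, ink3, ink4, ink5 only 4 to 6 are there at a start; the rules pass over those that are not, and their reading is None.
At some moment in a run one of book may be knocked a few centimetres aside while the robot is not near it.
Once in a run the grip may slacken for a moment while it holds something.
It also fails if it takes over 210 s, if anything falls off the work surface, if the arm or the gripper's body presses on something with over 40 N, if the wrist force passes 120 N, or if a joint passes its speed limit or range.

## Working session

There is one attempt and no reset: what is moved stays moved. The work goes in short steps, Python scripts to look and compute and a shell command to move; the robot and the scene stay as the last step left them, time stands still between calls to the robot, and variables do not carry over. Pictures are saved under pics/ and viewed, and the job is handed in when it is done.

```bash
ls; mkdir -p pics; python3 - <<'E'
from rig import ctrl
import cv2
s=ctrl.observe()
print(s)
for n in ["side","top","wrist"]:
    im=ctrl.get_image(n); cv2.imwrite(f"pics/{n}0.png",im)
    print(n,ctrl.camera_model(n))
E
```

```text
pics
{'t': 0.0, 'joint_pos': array([-1.41921641,  0.3339003 ,  0.03989308,  1.4662593 , -0.0133757 ,
        1.34328567, -0.05848096]), 'joint_vel': array([ 2.55384927e-04, -4.52945121e-04, -7.82892821e-04,  7.29668199e-04,
        4.18819362e-05,  2.10195876e-04, -6.00825235e-04]), 'tau': array([ 1.37908828e-04, -6.56342125e+01,  1.33470811e+00, -4.03800952e+01,
       -6.00095163e-02,  4.48361656e-02,  1.55677631e-04]), 'eef_pos': array([0.16128533, 0.62949643, 0.40387203]), 'ee_rot': array([ 0.7015329 ,  0.08787502,  0.70157624, -0.08899633]), 'contact_force': array([ 0.11727775, -0.57526561,  0.98793149]), 'torque': array([-0.0075937 ,  0.01547613,  0.03273868]), 'finger_gap': 0.08689334558736417}
side {'mtx': array([[503.28153697,   0.        , 319.96844633],
       [  0.        , 503.28153697, 236.72739245],
       [  0.        ,   0.        ,   1.        ]]), 'view': array([[ 0.77555318, -0.63124156,  0.00716678, -0.44886452],
       [-0.34555424, -0.43399948, -0.83200764,  0.28874677],
       [ 0.52830818,  0.64278966, -0.55471787,  0.82865506],
       [ 0.        ,  0.      
[... 278 characters left out ...]
0.98705914,  0.02238974, -0.15878586,  0.5807586 ],
       [ 0.15909112,  0.01257337, -0.98718384,  1.28986836],
       [ 0.        ,  0.        ,  0.        ,  1.        ]])}
wrist {'mtx': array([[412.60014357,   0.        , 316.03221796],
       [  0.        , 412.60014357, 240.30908555],
       [  0.        ,   0.        ,   1.        ]]), 'T_tool_cam': array([[ 3.08308653e-04, -2.47768092e-01,  9.68819321e-01,
         2.12873839e-02],
       [ 9.99999838e-01,  5.40394058e-04, -1.80029645e-04,
         2.12891647e-04],
       [-4.78938603e-04,  9.68819220e-01,  2.47768219e-01,
        -6.61373211e-02],
       [ 0.00000000e+00,  0.00000000e+00,  0.00000000e+00,
         1.00000000e+00]])}
```

View pics/top0.png

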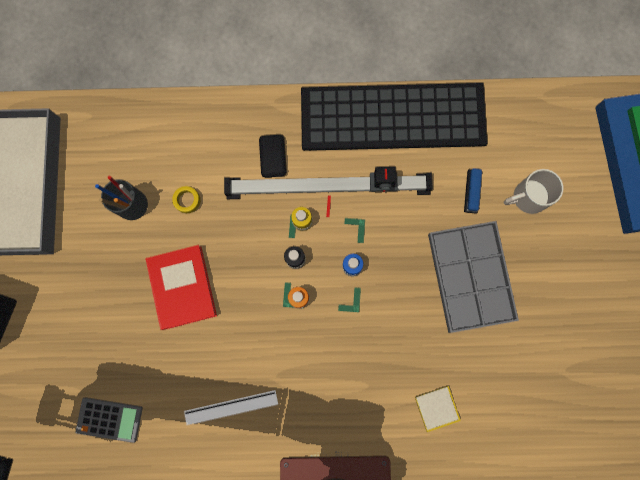

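View pics/side0.png

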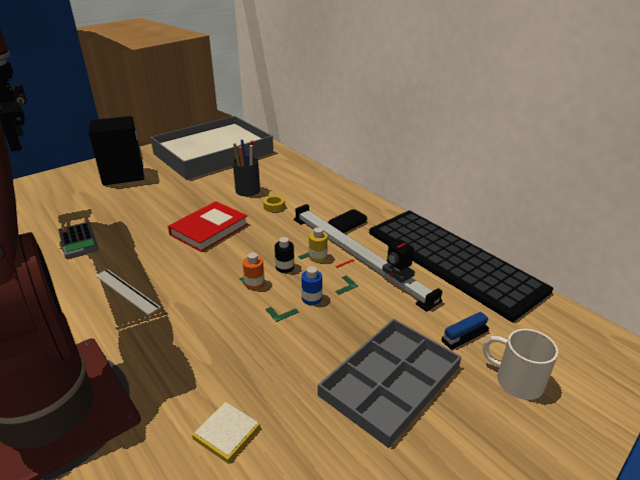

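View pics/wrist0.png

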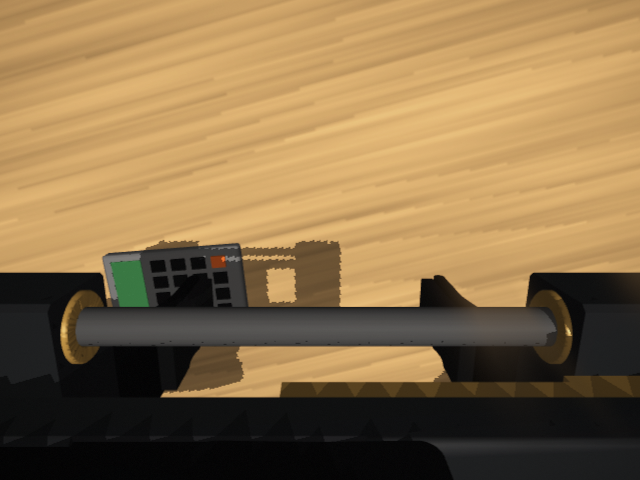

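Top view shows four bottles: yellow (301,216), black (294,256), blue (353,264) and orange (298,297). The book is at (181,287), the crate at (473,277) and the camera at (386,178). The side view agrees, and the wrist view shows only the desk and the calculator. Next I'll measure all of these.

```bash
cat > h.py <<'E'
import numpy as np, cv2
from rig import ctrl
from scipy.spatial.transform import Rotation as R
def cast(name,uv,z,pose=None):
    m=ctrl.camera_model(name); K=m['mtx']
    if 'view' in m: T=np.linalg.inv(m['view'])
    else:
        s=pose; A=np.eye(4); A[:3,:3]=rot(s).as_matrix(); A[:3,3]=s['eef_pos']; T=A@m['T_tool_cam']
    uv=np.atleast_2d(uv).astype(float)
    d=np.c_[(uv[:,0]-K[0,2])/K[0,0],(uv[:,1]-K[1,2])/K[1,1],np.ones(len(uv))]@T[:3,:3].T
    o=T[:3,3]; return o+d*((z-o[2])/d[:,2])[:,None]
def rot(s): q=s['ee_rot']; return R.from_quat([q[1],q[2],q[3],q[0]])
def proj(name,P):
    m=ctrl.camera_model(name); P=np.atleast_2d(P)
    c=P@m['view'][:3,:3].T+m['view'][:3,3]; q=c@m['mtx'].T; return q[:,:2]/q[:,2:]
def go(xyz,yaw):
    """rows numbers to put grasp point at xyz (world), tool down, tool y axis at yaw (mod pi)"""
    s=ctrl.observe(); r=rot(s); M=r.as_matrix()
    cand=[]
    for y in (yaw,yaw+np.pi):
        ty=np.array([np.cos(y),np.sin(y),0]); tx=np.array([0,0,-1.]); D=np.c_[tx,ty,np.cross(tx,ty)]
        rv=(r.inv()*R.from_matrix(D)).as_rotvec(degrees=True); cand.append((np.linalg.norm(rv),tuple(rv),D))
    cand.sort(key=lambda c:c[0]); _,rv,D=cand[0]
    tcp=np.array(xyz)-D[:,0]*.164
    sh=M.T@(tcp-s['eef_pos'])*100
    print('go',np.round(xyz,3),'shift',np.round(sh,2),'turn',np.round(rv,1),'alt',np.round(cand[1][1],0))
def st():
    s=ctrl.observe(); M=rot(s).as_matrix()
    print('t',round(s['t'],2),'grasp',np.round(s['eef_pos']+M[:,0]*.164,4),'gap',round(s['finger_gap'],4),'F',np.round(s['contact_force'],1),'toolxyz',np.round(M.T,3).tolist(),'j',np.round(s['joint_pos'],2))
E
cat > meas.py <<'E'
from h import *
im=ctrl.get_image('top'); hsv=cv2.cvtColor(im,cv2.COLOR_BGR2HSV)
def blobs(mask,amin,amax=1e9):
    cs,_=cv2.findContours(mask,cv2.RETR_EXTERNAL,cv2.CHAIN_APPROX_NONE)
    return [c for c in cs if amin<cv2.contourArea(c)<amax]
def rect(c,z):
    P=cast('top',c.reshape(-1,2)+0.,z)
    (cx,cy),(w,h),a=cv2.minAreaRect((P[:,:2]*1000).astype(np.float32)); return (round(cx,1),round(cy,1)),(round(w,1),round(h,1)),round(a,1)
g=cv2.inRange(hsv,(65,90,40),(90,255,200))
for c in blobs(g,60,2000):
    print('green',c.reshape(-1,2).mean(0).round(),rect(c,0)); 
r=cv2.inRange(hsv,(0,190,90),(5,255,255))|cv2.inRange(hsv,(175,190,90),(180,255,255))
for c in blobs(r,15):
    z=.028 if cv2.contourArea(c)>1000 else 0
    print('red',c.reshape(-1,2).mean(0).round(),z,rect(c,z),rect(c,.098))
w=cv2.inRange(hsv,(0,0,140),(180,60,255))
for c in blobs(w,40,250): 
    print('white',c.reshape(-1,2).mean(0).round(),rect(c,.078),'z78')
gr=cv2.inRange(hsv,(0,0,60),(180,45,130))
gr=cv2.morphologyEx(gr,cv2.MORPH_CLOSE,np.ones((5,5)))
for c in blobs(gr,3000): print('grey',c.reshape(-1,2).mean(0).round(),rect(c,.028))
E
python3 meas.py; python3 -c "
from h import *; st()"
```

```text
green [352. 303.] ((446.5, -39.5), (42.2, 50.7), 85.0)
green [286. 295.] ((459.5, 96.8), (17.7, 50.6), 88.8)
green [357. 227.] ((600.4, -54.5), (40.4, 49.9), 88.3)
green [636. 133.] ((807.8, -696.6), (24.9, 135.4), 84.3)
red [183. 286.] 0.028 ((479.8, 326.0), (159.8, 123.2), 13.2) ((473.9, 308.5), (151.4, 116.8), 13.2)
red [328. 206.] 0 ((656.5, 2.3), (5.5, 46.2), 84.5) ((635.8, 1.6), (5.1, 42.9), 84.5)
white [297. 296.] ((449.7, 69.3), (18.8, 18.6), 88.8) z78
white [353. 262.] ((518.2, -46.8), (18.8, 19.0), 88.5) z78
white [293. 255.] ((537.8, 76.6), (19.0, 19.0), 88.7) z78
white [300. 215.] ((622.5, 61.2), (18.3, 19.6), 44.4) z78
white [515. 198.] ((648.0, -395.7), (14.2, 42.4), 25.3) z78
white [22. 68.] ((971.6, 675.9), (45.4, 64.0), 62.9) z78
white [131.  55.] ((994.9, 434.6), (25.5, 30.4), 39.2) z78
white [625.  41.] ((994.0, -659.4), (68.1, 52.1), 1.0) z78
white [21. 31.] ((1057.6, 682.7), (31.9, 42.2), 59.9) z78
white [186.  24.] ((1061.5, 312.7), (45.1, 33.7), 42.7) z78
white [437.   4.] ((1090.5, -251.4), (58.0, 28.9), 88.3) z78
grey [473. 277.] ((489.4, -306.1), (218.3, 151.9), 8.9)
grey [393. 114.] ((858.9, -149.2), (375.1, 118.7), 90.0)
grey [529.  33.] ((1030.1, -479.5), (489.5, 194.0), 88.3)
grey [89. 43.] ((1046.9, 542.2), (271.0, 220.4), 88.3)
t 0.2 grasp [0.1613 0.6294 0.2402] gap 0.087 F [ 0.2  0.3 -0.1] toolxyz [[-0.0, -0.001, -1.0], [0.248, 0.969, -0.001], [0.969, -0.248, 0.0]] j [-1.42  0.33  0.04  1.47 -0.01  1.34 -0.06]
```

```bash
python3 -c "
from h import *
print(proj('side',[[.4497,.0693,.078],[.5182,-.0468,.078],[.5378,.0766,.078],[.6225,.0612,.078]]).round())
go([.518,-.047,.16],np.radians(9))
go([.518,-.047,.048],np.radians(9))"
```

```text
[[252. 255.]
 [312. 269.]
 [284. 239.]
 [318. 229.]]
go [ 0.518 -0.047  0.16 ] shift [  8.08 -56.68  51.35] turn [66.6  0.   0.1] alt [-113.   -0.    0.]
go [ 0.518 -0.047  0.048] shift [ 19.28 -56.67  51.34] turn [66.6  0.   0.1] alt [-113.   -0.    0.]
```

```bash
python3 -m inch '4 -3 3 4 0 0 0;8 -56.7 51.3 66.6 0 0 0;8 -56.7 51.3 66.6 0 0 0;8 -56.7 51.3 66.6 0 0 0;8 -56.7 51.3 66.6 0 0 0;8 -56.7 51.3 66.6 0 0 0;8 -56.7 51.3 66.6 0 0 0;8 -56.7 51.3 66.6 0 0 0;8 -56.7 51.3 66.6 0 0 0;8 -56.7 51.3 66.6 0 0 0;8 -56.7 51.3 66.6 0 0 0;8 -56.7 51.3 66.6 0 0 0;8 -56.7 51.3 66.6 0 0 0;8 -56.7 51.3 66.6 0 0 0;8 -56.7 51.3 66.6 0 0 0;8 -56.7 51.3 66.6 0 0 0;8 -56.7 51.3 66.6 0 0 0;8 -56.7 51.3 66.6 0 0 0;8 -56.7 51.3 66.6 0 0 0;8 -56.7 51.3 66.6 0 0 0'; python3 -c "
from h import *
st()
go([.518,-.047,.048],np.radians(9))"
```

```text
t: 1.87
eef_pos: [0.5187, -0.0528, 0.3249]
ee_rot: [0.537, 0.46, 0.535, -0.462]
contact_force: [0.2, -0.6, 0.4]
finger_gap: 0.087
t 1.87 grasp [ 0.5188 -0.0535  0.1609] gap 0.087 F [ 0.2 -0.6  0.4] toolxyz [[0.001, -0.004, -1.0], [0.989, 0.15, 0.0], [0.15, -0.989, 0.004]] j [-0.71  0.15  0.8   1.91 -0.12  1.12  0.29]
go [ 0.518 -0.047  0.048] shift [11.28  0.02 -0.63] turn [-0.4  0.2 -0. ] alt [180.  -0.  -0.]
```

```bash
python3 -m inch '2 0 -0.6 0 0 0 0;5 0 -0.6 0 0 0 0;8 0 -0.6 0 0 0 0;11.3 0 -0.6 0 0 0 0;11.3 0 -0.6 0 0 0 0;11.3 0 -0.6 0 0 0 0;11.3 0 -0.6 0 0 0 1;11.3 0 -0.6 0 0 0 1;11.3 0 -0.6 0 0 0 1;11.3 0 -0.6 0 0 0 1;11.3 0 -0.6 0 0 0 1;11.3 0 -0.6 0 0 0 1'; python3 -c "
from h import *
st()
go([.5545,-.259,.11],np.radians(8.9))
go([.5545,-.259,.054],np.radians(8.9))"
```

```text
t: 2.87
eef_pos: [0.5181, -0.0473, 0.2124]
ee_rot: [0.538, 0.46, 0.535, -0.461]
contact_force: [-0.9, -0.2, -0.6]
finger_gap: 0.055
t 2.87 grasp [ 0.5184 -0.0479  0.0484] gap 0.055 F [-0.9 -0.2 -0.6] toolxyz [[0.002, -0.004, -1.0], [0.989, 0.15, 0.001], [0.15, -0.989, 0.004]] j [-0.64  0.33  0.75  2.01 -0.28  0.9   0.4 ]
go [ 0.554 -0.259  0.11 ] shift [-6.08  0.43 21.5 ] turn [-0.3  0.2 -0.1] alt [180.  -0.  -0.]
go [ 0.554 -0.259  0.054] shift [-0.48  0.42 21.48] turn [-0.3  0.2 -0.1] alt [180.  -0.  -0.]
```

```bash
python3 -m inch '0 0 0 0 0 0 1;0 0 0 0 0 0 1;0 0 0 0 0 0 1;0 0 0 0 0 0 1;-3 0 0 0 0 0 1;-6 0 0 0 0 0 1;-6 0.2 4 0 0 0 1;-6 0.3 8 0 0 0 1;-6 0.4 12 0 0 0 1;-6 0.4 16 0 0 0 1;-6 0.4 20 0 0 0 1;-6 0.4 21.5 0 0 0 1;-6 0.4 21.5 0 0 0 1;-6 0.4 21.5 0 0 0 1'; python3 -c "
from h import *
st()
go([.5545,-.259,.054],np.radians(8.9))"
```

```text
t: 4.03
eef_pos: [0.5537, -0.2602, 0.2726]
ee_rot: [0.537, 0.461, 0.535, -0.463]
contact_force: [0.1, 0.9, -1.1]
finger_gap: 0.0433
t 4.03 grasp [ 0.5538 -0.2609  0.1086] gap 0.0433 F [ 0.1  0.9 -1.1] toolxyz [[0.001, -0.004, -1.0], [0.989, 0.148, 0.0], [0.148, -0.989, 0.004]] j [-0.26  0.45  0.81  1.75 -0.36  1.09  0.81]
go [ 0.554 -0.259  0.054] shift [ 5.46  0.1  -0.13] turn [-0.4  0.2 -0. ] alt [180.  -0.  -0.]
```

```bash
python3 -m inch '2 0 -0.1 0 0 0 1;4 0 -0.1 0 0 0 1;5.5 0 -0.1 0 0 0 1;5.5 0 -0.1 0 0 0 1;5.5 0 -0.1 0 0 0 1;5.5 0 -0.1 0 0 0 0;5.5 0 -0.1 0 0 0 0;5.5 0 -0.1 0 0 0 0;5.5 0 -0.1 0 0 0 0;5.5 0 -0.1 0 0 0 0;5.5 0 -0.1 0 0 0 0;5.5 0 -0.1 0 0 0 0;2 0 -0.1 0 0 0 0;-2 0 -0.1 0 0 0 0;-5 0 -0.1 0 0 0 0;-5 0 -0.1 0 0 0 0'; python3 -c "
from h import *
st()
go([.450,.069,.16],np.radians(-35))
go([.450,.069,.048],np.radians(-35))
cv2.imwrite('pics/top1.png',ctrl.get_image('top'))"
```

```text
t: 5.37
eef_pos: [0.5547, -0.2606, 0.329]
ee_rot: [0.539, 0.462, 0.532, -0.461]
contact_force: [0.1, -0.3, 0.1]
finger_gap: 0.0868
t 5.37 grasp [ 0.5561 -0.2617  0.165 ] gap 0.0868 F [ 0.1 -0.3  0.1] toolxyz [[0.009, -0.007, -1.0], [0.989, 0.147, 0.008], [0.147, -0.989, 0.008]] j [-0.3   0.39  0.84  1.69 -0.31  1.18  0.77]
go [0.45  0.069 0.16 ] shift [  0.19  -5.51 -34.15] turn [43.5  0.3 -0.6] alt [-137.    1.    0.]
go [0.45  0.069 0.048] shift [ 11.39  -5.6  -34.23] turn [43.5  0.3 -0.6] alt [-137.    1.    0.]
```

View pics/top1.png

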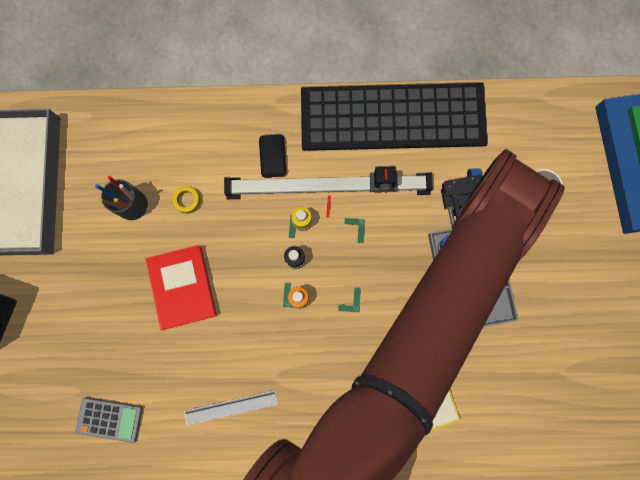

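```bash
python3 -m inch '0 -5.5 -34.2 43.5 0 0 0;0 -5.5 -34.2 43.5 0 0 0;0 -5.5 -34.2 43.5 0 0 0;0 -5.5 -34.2 43.5 0 0 0;0 -5.5 -34.2 43.5 0 0 0;0 -5.5 -34.2 43.5 0 0 0;0 -5.5 -34.2 43.5 0 0 0;0 -5.5 -34.2 43.5 0 0 0;0 -5.5 -34.2 43.5 0 0 0;0 -5.5 -34.2 43.5 0 0 0;0 -5.5 -34.2 43.5 0 0 0;0 -5.5 -34.2 43.5 0 0 0'; python3 -c "
from h import *
st()
go([.450,.069,.048],np.radians(-35))"
```

```text
t: 6.42
eef_pos: [0.4485, 0.072, 0.323]
ee_rot: [0.33, 0.627, 0.325, -0.626]
contact_force: [0.2, -1.2, -0.5]
finger_gap: 0.0872
t 6.42 grasp [0.4494 0.0711 0.159 ] gap 0.0872 F [ 0.2 -1.2 -0.5] toolxyz [[0.005, -0.005, -1.0], [0.821, -0.57, 0.008], [-0.57, -0.822, 0.001]] j [-1.08 -0.05  0.81  2.06  0.05  1.11 -0.9 ]
go [0.45  0.069 0.048] shift [11.1   0.21  0.14] turn [ 0.2  0.1 -0.4] alt [-180.    1.    0.]
```

```bash
python3 -m inch '2 0.2 0.1 0 0 0 0;5 0.2 0.1 0 0 0 0;8 0.2 0.1 0 0 0 0;11.1 0.2 0.1 0 0 0 0;11.1 0.2 0.1 0 0 0 0;11.1 0.2 0.1 0 0 0 0.2;11.1 0.2 0.1 0 0 0 1;11.1 0.2 0.1 0 0 0 1;11.1 0.2 0.1 0 0 0 1;11.1 0.2 0.1 0 0 0 1;11.1 0.2 0.1 0 0 0 1;11.1 0.2 0.1 0 0 0 1;11.1 0.2 0.1 0 0 0 1;11.1 0.2 0.1 0 0 0 1;11.1 0.2 0.1 0 0 0 1;11.1 0.2 0.1 0 0 0 1;8 0.2 0.1 0 0 0 1;5 0.2 0.1 0 0 0 1;5 0.2 0.1 0 0 0 1'; python3 -c "
from h import *
st()
go([.412,-.2815,.11],np.radians(8.9))
go([.412,-.2815,.053],np.radians(8.9))"
```

```text
t: 8.0
eef_pos: [0.4516, 0.0695, 0.2771]
ee_rot: [0.33, 0.63, 0.325, -0.624]
contact_force: [1.5, 0.5, -1.4]
finger_gap: 0.0434
t 8.0 grasp [0.4534 0.069  0.1131] gap 0.0434 F [ 1.5  0.5 -1.4] toolxyz [[0.011, -0.003, -1.0], [0.821, -0.571, 0.01], [-0.571, -0.821, -0.004]] j [-1.09  0.04  0.87  2.11 -0.03  1.   -0.82]
go [ 0.412 -0.282  0.11 ] shift [ 0.37 16.79 31.08] turn [-43.7   0.   -0.6] alt [136.  -1.  -0.]
go [ 0.412 -0.282  0.053] shift [ 6.07 16.73 31.1 ] turn [-43.7   0.   -0.6] alt [136.  -1.  -0.]
```

```bash
python3 -m inch '0 2 4 -6 0 0 1;0 4 7.5 -13 0 0 1;0 6 11 -20 0 0 1;0 8 14.5 -26 0 0 1;0 10 18 -32 0 0 1;0 12 21.5 -38 0 0 1;0 14 25 -43.7 0 0 1;0 15.5 28.5 -43.7 0 -0.5 1;0 16.8 31.1 -43.7 0 -0.6 1;0 16.8 31.1 -43.7 0 -0.6 1;0 16.8 31.1 -43.7 0 -0.6 1;0 16.8 31.1 -43.7 0 -0.6 1'; python3 -c "
from h import *
st()
go([.412,-.2815,.053],np.radians(8.9))"
```

```text
t: 9.0
eef_pos: [0.4099, -0.2852, 0.2774]
ee_rot: [0.536, 0.461, 0.535, -0.463]
contact_force: [-0.8, 1.2, -1.2]
finger_gap: 0.0432
t 9.0 grasp [ 0.4098 -0.2856  0.1134] gap 0.0432 F [-0.8  1.2 -1.2] toolxyz [[-0.001, -0.003, -1.0], [0.989, 0.146, -0.001], [0.146, -0.989, 0.003]] j [-0.49  0.25  1.15  2.02 -0.26  1.03  0.93]
go [ 0.412 -0.282  0.053] shift [ 6.03  0.26 -0.35] turn [-0.5  0.1  0.1] alt [180.   0.  -0.]
```

```bash
python3 -m inch '0 0.2 -0.3 0 0 0 1;3 0.2 -0.3 0 0 0 1;5 0.2 -0.3 0 0 0 1;6 0.2 -0.3 0 0 0 1;6 0.2 -0.3 0 0 0 1;6 0.2 -0.3 0 0 0 1;6 0.2 -0.3 0 0 0 0;6 0.2 -0.3 0 0 0 0;6 0.2 -0.3 0 0 0 0;6 0.2 -0.3 0 0 0 0;6 0.2 -0.3 0 0 0 0;6 0.2 -0.3 0 0 0 0;6 0.2 -0.3 0 0 0 0;3 0.2 -0.3 0 0 0 0;-1 0.2 -0.3 0 0 0 0;-5 0.2 -0.3 0 0 0 0;-5 0.2 -0.3 0 0 0 0'; python3 -c "
from h import *
st()
go([.538,.077,.16],np.radians(-20))
go([.538,.077,.048],np.radians(-20))
cv2.imwrite('pics/side1.png',ctrl.get_image('side'))"
```

```text
t: 10.42
eef_pos: [0.4128, -0.2837, 0.3332]
ee_rot: [0.538, 0.463, 0.532, -0.462]
contact_force: [0.8, -2.2, -0.1]
finger_gap: 0.0869
t 10.42 grasp [ 0.414  -0.2844  0.1692] gap 0.0869 F [ 0.8 -2.2 -0.1] toolxyz [[0.007, -0.004, -1.0], [0.989, 0.146, 0.006], [0.146, -0.989, 0.005]] j [-0.62  0.14  1.24  1.96 -0.15  1.13  0.82]
go [0.538 0.077 0.16 ] shift [  0.85  17.63 -33.87] turn [28.4  0.2 -0.4] alt [-152.    1.    0.]
go [0.538 0.077 0.048] shift [ 12.05  17.56 -33.93] turn [28.4  0.2 -0.4] alt [-152.    1.    0.]
```

View pics/side1.png

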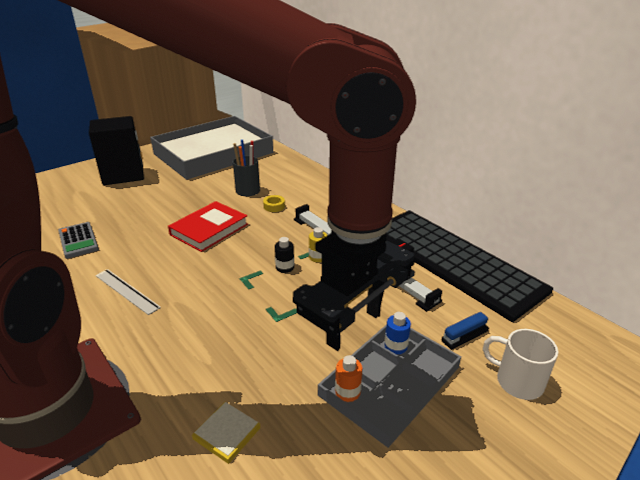

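Side view shows blue (398,333) and orange (348,378) upright in their cells. Next is black.

```bash
python3 -c "
from h import *
go([.538,.077,.16],np.radians(-45))"
python3 -m inch '0 3 -4 6 0 0 0;0 5 -8 12 0 0 0;0 7 -12 18 0 0 0;0 9 -16 24 0 0 0;0 11 -20 30 0 0 0;0 13 -24 36 0 0 0;0 15 -28 42 0 0 0;0 16.5 -31 49 0 0 0;0.8 17.6 -33.9 53.5 0 0 0;0.8 17.6 -33.9 53.5 0 0 0;0.8 17.6 -33.9 53.5 0 0 0;0.8 17.6 -33.9 53.5 0 0 0;0.8 17.6 -33.9 53.5 0 0 0'; python3 -c "
from h import *
st()
go([.538,.077,.048],np.radians(-45))"
```

```text
go [0.538 0.077 0.16 ] shift [  0.62  17.69 -33.72] turn [53.5  0.  -0.4] alt [-127.    0.    0.]
t: 11.55
eef_pos: [0.5365, 0.0778, 0.3213]
ee_rot: [0.272, 0.654, 0.268, -0.653]
contact_force: [0.1, 0.6, 1.0]
finger_gap: 0.0869
t 11.55 grasp [0.5372 0.0771 0.1573] gap 0.0869 F [0.1 0.6 1. ] toolxyz [[0.004, -0.004, -1.0], [0.706, -0.708, 0.006], [-0.708, -0.706, -0.0]] j [-1.21  0.33  1.18  1.88 -0.33  1.15 -0.7 ]
go [0.538 0.077 0.048] shift [10.93  0.1  -0.05] turn [-0.1 -0.  -0.4] alt [180.  -1.   0.]
```

```bash
python3 -m inch '2 0.1 0 0 0 0 0;5 0.1 0 0 0 0 0;8 0.1 0 0 0 0 0;10.9 0.1 0 0 0 0 0;10.9 0.1 0 0 0 0 0;10.9 0.1 0 0 0 0 0.2;10.9 0.1 0 0 0 0 1;10.9 0.1 0 0 0 0 1;10.9 0.1 0 0 0 0 1;10.9 0.1 0 0 0 0 1;10.9 0.1 0 0 0 0 1;10.9 0.1 0 0 0 0 1;10.9 0.1 0 0 0 0 1;10.9 0.1 0 0 0 0 1;10.9 0.1 0 0 0 0 1;10.9 0.1 0 0 0 0 1;8 0.1 0 0 0 0 1;5 0.1 0 0 0 0 1;5 0.1 0 0 0 0 1'; python3 -c "
from h import *
st()
go([.423,-.353,.11],np.radians(8.9))
go([.566,-.330,.11],np.radians(8.9))"
```

```text
t: 13.13
eef_pos: [0.5391, 0.0762, 0.2754]
ee_rot: [0.272, 0.656, 0.268, -0.651]
contact_force: [2.3, 0.3, -1.5]
finger_gap: 0.0432
t 13.13 grasp [0.5407 0.0757 0.1114] gap 0.0432 F [ 2.3  0.3 -1.5] toolxyz [[0.01, -0.003, -1.0], [0.706, -0.708, 0.009], [-0.708, -0.706, -0.005]] j [-1.14  0.4   1.12  1.92 -0.41  1.07 -0.64]
go [ 0.423 -0.353  0.11 ] shift [ 0.17 22.22 38.52] turn [-54.    0.   -0.6] alt [126.  -1.  -0.]
go [ 0.566 -0.33   0.11 ] shift [ 0.3  30.68 26.76] turn [-54.    0.   -0.6] alt [126.  -1.  -0.]
```

```bash
python3 -m inch '-2 2 3 -6 0 0 1;-4 4 7 -13 0 0 1;-4 6 10.5 -20 0 0 1;-4 8 14 -26 0 0 1;-4 10 17.5 -32 0 0 1;-4 12 21 -38 0 0 1;-4 14 24.5 -44 0 0 1;-4 16 28 -50 0 0 1;-4 18.5 31 -54 0 -0.6 1;-4 20.5 34.5 -54 0 -0.6 1;-4 22.2 38.5 -54 0 -0.6 1;-4 22.2 38.5 -54 0 -0.6 1;-4 22.2 38.5 -54 0 -0.6 1;-4 22.2 38.5 -54 0 -0.6 1'; python3 -c "
from h import *
st()
go([.423,-.353,.053],np.radians(8.9))"
```

```text
t: 14.3
eef_pos: [0.4216, -0.3537, 0.3152]
ee_rot: [0.536, 0.46, 0.537, -0.461]
contact_force: [0.8, 0.0, -1.3]
finger_gap: 0.0431
t 14.3 grasp [ 0.4215 -0.3537  0.1512] gap 0.0431 F [ 0.8  0.  -1.3] toolxyz [[-0.001, -0.0, -1.0], [0.988, 0.151, -0.001], [0.151, -0.988, 0.0]] j [-0.29  0.33  1.09  1.86 -0.32  1.14  1.07]
go [ 0.423 -0.353  0.053] shift [ 9.82  0.15 -0.05] turn [-0.2  0.   0.1] alt [180.   0.  -0.]
```

```bash
python3 -m inch '3 0.1 0 0 0 0 1;6 0.1 0 0 0 0 1;8.5 0.1 0 0 0 0 1;9.8 0.1 0 0 0 0 1;9.8 0.1 0 0 0 0 1;9.8 0.1 0 0 0 0 1;9.8 0.1 0 0 0 0 0;9.8 0.1 0 0 0 0 0;9.8 0.1 0 0 0 0 0;9.8 0.1 0 0 0 0 0;9.8 0.1 0 0 0 0 0;9.8 0.1 0 0 0 0 0;9.8 0.1 0 0 0 0 0;6 0.1 0 0 0 0 0;2 0.1 0 0 0 0 0;-1 0.1 0 0 0 0 0;-1 0.1 0 0 0 0 0'; python3 -c "
from h import *
st()
go([.6225,.061,.17],np.radians(-60))
cv2.imwrite('pics/side2.png',ctrl.get_image('side'))"
```

```text
t: 15.72
eef_pos: [0.4233, -0.3554, 0.3307]
ee_rot: [0.539, 0.461, 0.534, -0.461]
contact_force: [0.5, -0.7, 0.4]
finger_gap: 0.0869
t 15.72 grasp [ 0.4243 -0.3561  0.1667] gap 0.0869 F [ 0.5 -0.7  0.4] toolxyz [[0.006, -0.004, -1.0], [0.989, 0.15, 0.005], [0.15, -0.989, 0.005]] j [-0.31  0.32  1.11  1.84 -0.31  1.16  1.06]
go [0.622 0.061 0.17 ] shift [ -0.37  25.96 -38.17] turn [68.7  0.1 -0.4] alt [-111.    0.    0.]
```

View pics/side2.png

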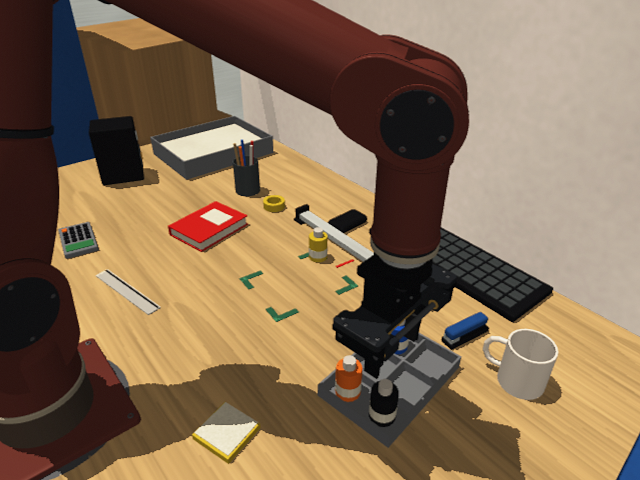

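Black stands upright at (384,404). Yellow (318,245) is next.

```bash
python3 -m inch '0 2.5 -3.5 6 0 0 0;0 5 -7 13 0 0 0;0 7 -10 20 0 0 0;0 9 -13.5 26 0 0 0;0 11.5 -17 32 0 0 0;0 14 -20.5 38 0 0 0;0 16.5 -24 44 0 0 0;0 19 -27.5 50 0 0 0;0 21 -31 56 0 0 0;0 23.5 -34.5 62 0 0 0;0 26 -38.2 68.7 0 0 0;0 26 -38.2 68.7 0 0 0;0 26 -38.2 68.7 0 0 0;0 26 -38.2 68.7 0 0 0'; python3 -c "
from h import *
st()
go([.6225,.061,.048],np.radians(-60))"
```

```text
t: 16.93
eef_pos: [0.6222, 0.0629, 0.3266]
ee_rot: [0.185, 0.683, 0.182, -0.682]
contact_force: [-0.4, -0.4, -0.4]
finger_gap: 0.087
t 16.93 grasp [0.6226 0.0623 0.1626] gap 0.087 F [-0.4 -0.4 -0.4] toolxyz [[0.002, -0.004, -1.0], [0.502, -0.865, 0.004], [-0.865, -0.502, -0.0]] j [-1.04  0.65  1.26  1.67 -0.64  1.3  -0.71]
go [0.622 0.061 0.048] shift [11.46  0.13  0.07] turn [ 0.1 -0.  -0.3] alt [-180.    0.   -0.]
```

```bash
python3 -m inch '2 0.1 0 0 0 0 0;5 0.1 0 0 0 0 0;8 0.1 0 0 0 0 0;11.4 0.1 0.1 0 0 0 0;11.4 0.1 0.1 0 0 0 0;11.4 0.1 0.1 0 0 0 0.2;11.4 0.1 0.1 0 0 0 1;11.4 0.1 0.1 0 0 0 1;11.4 0.1 0.1 0 0 0 1;11.4 0.1 0.1 0 0 0 1;11.4 0.1 0.1 0 0 0 1;11.4 0.1 0.1 0 0 0 1;11.4 0.1 0.1 0 0 0 1;11.4 0.1 0.1 0 0 0 1;11.4 0.1 0.1 0 0 0 1;11.4 0.1 0.1 0 0 0 1;8 0.1 0.1 0 0 0 1;4 0.1 0.1 0 0 0 1;1 0.1 0 0 0 0 1;1 0.1 0 0 0 0 1'; python3 -c "
from h import *
st()
go([.566,-.33,.155],np.radians(8.9))"
```

```text
t: 18.6
eef_pos: [0.6242, 0.0612, 0.3222]
ee_rot: [0.186, 0.686, 0.182, -0.68]
contact_force: [0.6, -0.1, -0.1]
finger_gap: 0.0433
t 18.6 grasp [0.6258 0.0606 0.1582] gap 0.0433 F [ 0.6 -0.1 -0.1] toolxyz [[0.009, -0.003, -1.0], [0.501, -0.865, 0.008], [-0.865, -0.501, -0.007]] j [-1.04  0.65  1.25  1.67 -0.64  1.29 -0.71]
go [ 0.566 -0.33   0.155] shift [ 0.4  30.92 24.65] turn [-68.8  -0.1  -0.6] alt [111.  -1.   0.]
```

```bash
python3 -m inch '0 3 2.5 -6 0 0 1;0 6 5 -13 0 0 1;0 9 7.5 -20 0 0 1;0 12 10 -26 0 0 1;0 15 12.5 -32 0 0 1;0 18 15 -38 0 0 1;0 21 17.5 -44 0 0 1;0 24 20 -50 0 0 1;0.4 27 22 -56 0 -0.5 1;0.4 29 23.5 -62 0 -0.6 1;0.4 30.9 24.6 -68.8 0 -0.6 1;0.4 30.9 24.6 -68.8 0 -0.6 1;0.4 30.9 24.6 -68.8 0 -0.6 1;0.4 30.9 24.6 -68.8 0 -0.6 1'; python3 -c "
from h import *
st()
go([.566,-.33,.053],np.radians(8.9))"
```

```text
t: 19.77
eef_pos: [0.5663, -0.3291, 0.3182]
ee_rot: [0.536, 0.461, 0.537, -0.46]
contact_force: [0.5, 0.8, -1.2]
finger_gap: 0.0432
t 19.77 grasp [ 0.5663 -0.3288  0.1542] gap 0.0432 F [ 0.5  0.8 -1.2] toolxyz [[-0.0, 0.002, -1.0], [0.988, 0.153, 0.0], [0.153, -0.988, -0.002]] j [-0.2   0.54  0.92  1.59 -0.45  1.24  0.96]
go [ 0.566 -0.33   0.053] shift [10.12 -0.05  0.11] turn [-0.1 -0.1 -0. ] alt [180.  -0.   0.]
```

```bash
python3 -m inch '3 0 0.1 0 0 0 1;6 0 0.1 0 0 0 1;8.8 0 0.1 0 0 0 1;10.1 0 0.1 0 0 0 1;10.1 0 0.1 0 0 0 1;10.1 0 0.1 0 0 0 1;10.1 0 0.1 0 0 0 0;10.1 0 0.1 0 0 0 0;10.1 0 0.1 0 0 0 0;10.1 0 0.1 0 0 0 0;10.1 0 0.1 0 0 0 0;10.1 0 0.1 0 0 0 0;10.1 0 0.1 0 0 0 0;6 0 0.1 0 0 0 0;2 0 0.1 0 0 0 0;-2 0 0.1 0 0 0 0;-4 0 0 0 0 0 0;-4 0 0 0 0 0 0'; python3 -c "
from h import *
st()
go([.53,.0,.25],np.radians(90))
cv2.imwrite('pics/side3.png',ctrl.get_image('side'))"
```

```text
t: 21.27
eef_pos: [0.5669, -0.3304, 0.3638]
ee_rot: [0.539, 0.462, 0.535, -0.459]
contact_force: [-0.0, 0.7, 0.2]
finger_gap: 0.0873
t 21.27 grasp [ 0.568  -0.3306  0.1998] gap 0.0873 F [-0.   0.7  0.2] toolxyz [[0.007, -0.001, -1.0], [0.988, 0.153, 0.007], [0.153, -0.988, 0.002]] j [-0.22  0.51  0.95  1.54 -0.42  1.31  0.94]
go [0.53 0.   0.25] shift [ -5.09   1.43 -33.2 ] turn [-81.2   0.4  -0.2] alt [99. -0. -0.]
```

View pics/side3.png

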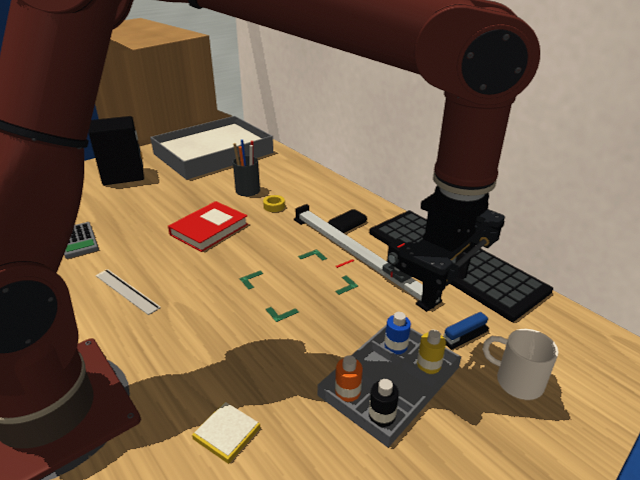

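All four bottles stand upright in their cells: blue (398,333), yellow (432,352), orange (348,378), black (384,402). Next I re-measure the frame and book from both cameras.

```bash
cat > fr.py <<'E'
from h import *
for name in ('top','side'):
    im=ctrl.get_image(name); cv2.imwrite(f'pics/{name}_{int(ctrl.observe()["t"]*100)}.png',im); hsv=cv2.cvtColor(im,cv2.COLOR_BGR2HSV)
    g=cv2.inRange(hsv,(60,90,30),(92,255,210))
    cs,_=cv2.findContours(g,cv2.RETR_EXTERNAL,cv2.CHAIN_APPROX_NONE)
    cs=[cast(name,c.reshape(-1,2)+0.,0)[:,:2] for c in cs if cv2.contourArea(c)>40]
    cs=[c for c in cs if .38<c[:,0].mean()<.7 and abs(c[:,1].mean())<.2]
    for c in cs: print(name,'corner',c.mean(0).round(4))
    if len(cs)==4:
        A=np.vstack(cs).astype(np.float32)*1000; print(name,'frame outer rect',cv2.minAreaRect(A))
    r=cv2.inRange(hsv,(0,170,70),(6,255,255))|cv2.inRange(hsv,(174,170,70),(180,255,255))
    cs,_=cv2.findContours(r,cv2.RETR_EXTERNAL,cv2.CHAIN_APPROX_NONE)
    for c in cs:
        a=cv2.contourArea(c)
        if a<12: continue
        z=.028 if a>1500 else 0.
        P=cast(name,c.reshape(-1,2)+0.,z)[:,:2]*1000
        P2=cast(name,c.reshape(-1,2)+0.,.098)[:,:2]*1000
        print(name,'red',a,[np.round(v,1) for v in cv2.minAreaRect(P.astype(np.float32))],'z98',[np.round(v,1) for v in cv2.minAreaRect(P2.astype(np.float32))[:2]])
E
python3 fr.py
```

```text
top corner [ 0.4388 -0.0459]
top corner [0.4511 0.0903]
top corner [ 0.6065 -0.0609]
top corner [0.6192 0.0743]
top frame outer rect ((528.9434204101562, 14.564781188964844), (165.5125732421875, 204.84527587890625), 84.63381958007812)
top red 4084.0 [array([479.5, 326.2]), array([161.5, 124.5]), np.float64(13.3)] z98 [array([473.7, 308.8]), array([153.1, 118. ])]
top red 39.0 [array([656.5,   2. ]), array([ 6.6, 46.6]), np.float64(84.1)] z98 [array([635.8,   1.3]), array([ 6.1, 43.2])]
top red 29.5 [array([719. , 484.5]), array([54. ,  6.4]), np.float64(44.7)] z98 [array([693.8, 449.2]), array([50.1,  5.9])]
side corner [ 0.4387 -0.0471]
side corner [ 0.603  -0.0621]
side corner [0.4523 0.0909]
side corner [0.6163 0.0748]
side frame outer rect ((527.5718994140625, 13.90228271484375), (165.29835510253906, 205.52809143066406), 84.69569396972656)
side red 16.0 [array([654.8,   2.2]), array([ 5.8, 47.4]), np.float64(84.2)] z98 [array([564.9, -94.3]), array([ 4.9, 40.8])]
side red 1614.0 [array([470.9, 310. ]), array([182.8, 152.5]), np.float64(13.1)] z98 [array([423.1, 206.3]), array([163.8, 136.7])]
```

```bash
python3 -c "
from h import *
go([.459,.414,.22],np.radians(13.2))"
```

```text
go [0.459 0.414 0.22 ] shift [ -2.46   0.77 -75.06] turn [-4.4 -0.1  0. ] alt [176.   0.   0.]
```

```bash
python3 -m inch '-2 0 -3 0 0 0 0;-2.5 0 -7 0 0 0 0;-2.5 0.2 -11 -1 0 0 0;-2.5 0.2 -15 -1 0 0 0;-2.5 0.3 -19 -2 0 0 0;-2.5 0.3 -23 -2 0 0 0;-2.5 0.4 -27 -2 0 0 0;-2.5 0.4 -31 -3 0 0 0;-2.5 0.5 -35 -3 0 0 0;-2.5 0.5 -39 -3 0 0 0;-2.5 0.5 -43 -3 0 0 0;-2.5 0.6 -47 -4 0 0 0;-2.5 0.7 -51 -4.4 0 0 0;-2.5 0.8 -55 -4.4 0 0 0;-2.5 0.8 -59 -4.4 0 0 0;-2.5 0.8 -63 -4.4 0 0 0;-2.5 0.8 -67 -4.4 0 0 0;-2.5 0.8 -71 -4.4 0 0 0;-2.5 0.8 -75 -4.4 0 0 0;-2.5 0.8 -75 -4.4 0 0 0'; python3 -c "
from h import *
st()
go([.459,.414,.03],np.radians(13.2))"
```

```text
t: 23.08
eef_pos: [0.4547, 0.4224, 0.3812]
ee_rot: [0.555, 0.436, 0.558, -0.437]
contact_force: [-1.8, 0.5, -0.2]
finger_gap: 0.0868
t 23.08 grasp [0.454  0.4227 0.2172] gap 0.0868 F [-1.8  0.5 -0.2] toolxyz [[-0.004, 0.002, -1.0], [0.971, 0.239, -0.003], [0.239, -0.971, -0.003]] j [-1.36  0.33  0.69  1.6  -0.22  1.29 -0.4 ]
go [0.459 0.414 0.03 ] shift [18.72  0.28  0.97] turn [ 0.6 -0.2  0.2] alt [-179.   -0.   -0.]
```

```bash
python3 -m inch '0 0.3 0.8 0 0 0 0;4 0.3 0.8 0 0 0 0;8 0.3 0.8 0 0 0 0;12 0.3 0.8 0 0 0 0;15 0.3 0.8 0 0 0 0;17.5 0.3 0.8 0 0 0 0;18.7 0.3 0.8 0 0 0 0;18.7 0.3 0.8 0 0 0 0;18.7 0.3 0.8 0 0 0 0'; python3 -c "
from h import *
st()"; python3 fr.py | grep 'red [0-9][0-9][0-9]';ls -t pics|head -2
```

```text
t: 23.83
eef_pos: [0.4592, 0.415, 0.1943]
ee_rot: [0.555, 0.436, 0.558, -0.437]
contact_force: [1.1, 0.4, 0.1]
finger_gap: 0.0869
t 23.83 grasp [0.4585 0.4151 0.0303] gap 0.0869 F [1.1 0.4 0.1] toolxyz [[-0.004, 0.001, -1.0], [0.971, 0.238, -0.004], [0.238, -0.971, -0.002]] j [-1.28  0.53  0.61  1.78 -0.36  0.96 -0.28]
top red 4091.5 [array([479.7, 326.3]), array([161.6, 124.2]), np.float64(13.2)] z98 [array([473.9, 308.9]), array([153.1, 117.7])]
side red 1579.5 [array([470.3, 308.3]), array([182.9, 151.7]), np.float64(11.9)] z98 [array([422.6, 204.7]), array([164., 136.])]
side_2393.png
top_2388.png
```

```bash
python3 -m inch '0 0 1 0 0 0 0;0 0 1.8 0 0 0 0;0 0 2.6 0 0 0 0;0 0 3.6 0 0 0 0;0 0 4.8 0 0 0 0;0 0 6 0 0 0 0;0 0 7.2 0 0 0 0;0 0 8.4 0 0 0 0;0 0 9.6 0 0 0 0;0 0 10.8 0 0 0 0;0 0 12 0 0 0 0;0 0 13.2 0 0 0 0;0 0 14.4 0 0 0 0;0 0 15.4 0 0 0 0;0 0 16.2 0 0 0 0;0 0 16.6 0 0 0 0;0 0 16.6 0 0 0 0'; python3 -c "
from h import *
st()"; python3 fr.py | grep 'red [0-9][0-9][0-9]';ls -t pics|head -2
```

```text
t: 25.35
eef_pos: [0.4995, 0.253, 0.1951]
ee_rot: [0.555, 0.437, 0.557, -0.437]
contact_force: [0.4, 1.0, 0.7]
finger_gap: 0.0869
t 25.35 grasp [0.4991 0.2534 0.0311] gap 0.0869 F [0.4 1.  0.7] toolxyz [[-0.002, 0.002, -1.0], [0.971, 0.237, -0.002], [0.237, -0.971, -0.003]] j [-1.1   0.42  0.66  1.93 -0.33  0.9  -0.03]
top red 3507.5 [array([515.6, 176.9]), array([161.3, 109.8]), np.float64(13.9)] z98 [array([507.9, 167.2]), array([152.8, 104. ])]
side red 1905.0 [array([503.8, 168. ]), array([182. , 147.5]), np.float64(13.8)] z98 [array([452.7,  79. ]), array([163.1, 132.2])]
side_2545.png
top_2540.png
```

```bash
cat > arc.py <<'E'
from h import *
import sys
b0=np.array([.5150,.1855]);t0=13.6;b1=np.array([.5285,.0142]);t1=-5.3
s=ctrl.observe();M=rot(s).as_matrix();g=(s['eef_pos']+M[:,0]*.164)
N=14; p=b0.copy(); ps=[];L=.1735/N
for k in range(N):
    th=np.radians(t0+(t1-t0)*(k+.5)/N); p=p+L*np.array([np.sin(th),-np.cos(th)]); ps.append(p.copy())
err=b1-ps[-1]; print('arc end err',err)
for k,p in enumerate(ps):
    p=p+err*(k+1)/N
    th=np.radians(t0+(t1-t0)*(k+1)/N); t=p+.0690*np.array([-np.sin(th),np.cos(th)])
    sh=M.T@np.r_[t-g[:2],0]*100
    ang=np.arctan2(M[1,1],M[0,1])
    print(np.round(t,4),'ty %.1f tz %.1f ax %.1f'%(sh[1],sh[2],-np.degrees(th-ang)))
E
python3 arc.py
```

```text
arc end err [0.00100074 0.00096558]
[0.5032 0.2409] ty 0.1 tz 1.4 ax 1.5
[0.5074 0.2292] ty 0.2 tz 2.7 ax 2.9
[0.5112 0.2173] ty 0.3 tz 3.9 ax 4.2
[0.5148 0.2054] ty 0.4 tz 5.1 ax 5.6
[0.5181 0.1934] ty 0.4 tz 6.4 ax 6.9
[0.5211 0.1813] ty 0.4 tz 7.6 ax 8.3
[0.5239 0.1692] ty 0.4 tz 8.9 ax 9.6
[0.5263 0.157 ] ty 0.4 tz 10.1 ax 11.0
[0.5285 0.1447] ty 0.3 tz 11.4 ax 12.3
[0.5303 0.1324] ty 0.2 tz 12.6 ax 13.7
[0.5319 0.1201] ty 0.0 tz 13.8 ax 15.0
[0.5332 0.1077] ty -0.1 tz 15.1 ax 16.4
[0.5342 0.0953] ty -0.3 tz 16.3 ax 17.7
[0.5349 0.0829] ty -0.6 tz 17.5 ax 19.1
```

```bash
python3 -m inch '0 0 0.8 1 0 0 0;0 0.1 1.6 1.7 0 0 0;0 0.2 2.7 2.9 0 0 0;0 0.3 3.9 4.2 0 0 0;0 0.4 5.1 5.6 0 0 0;0 0.4 6.4 6.9 0 0 0;0 0.4 7.6 8.3 0 0 0;0 0.4 8.9 9.6 0 0 0;0 0.4 10.1 11 0 0 0;0 0.3 11.4 12.3 0 0 0;0 0.2 12.6 13.7 0 0 0;0 0 13.8 15 0 0 0;0 -0.1 15 16.3 0 0 0;0 -0.3 15.9 17.4 0 0 0;0 -0.4 16.5 18.2 0 0 0;0 -0.5 16.8 18.7 0 0 0;0 -0.5 16.8 18.7 0 0 0'; python3 -c "
from h import *
st()"; python3 fr.py | grep 'red [0-9][0-9][0-9]';ls -t pics|head -2
```

```text
t: 26.87
eef_pos: [0.5342, 0.0887, 0.1944]
ee_rot: [-0.477, -0.521, -0.479, 0.522]
contact_force: [-0.3, 0.2, -0.3]
finger_gap: 0.0871
t 26.87 grasp [0.5337 0.089  0.0304] gap 0.0871 F [-0.3  0.2 -0.3] toolxyz [[-0.003, 0.002, -1.0], [0.996, -0.087, -0.003], [-0.087, -0.996, -0.001]] j [-0.9   0.42  0.78  1.97 -0.38  0.9  -0.01]
top red 3229.0 [array([525.6,   9.4]), array([102.3, 160.5]), np.float64(85.0)] z98 [array([517.4,   8.5]), array([ 96.9, 152.1])]
side red 2512.0 [array([517.1,   4.5]), array([145.9, 173.9]), np.float64(84.8)] z98 [array([464.6, -67.6]), array([130.8, 155.9])]
side_2696.png
top_2691.png
```

```bash
python3 -m inch '0 0 0.3 0 0 0 0;0 0 0.6 0 0 0 0;0 0 0.6 0 0 0 0;0 0 -1 0 0 0 0;0 0 -3 0 0 0 0;0 0 -3 0 0 0 0;-4 0 -4 0 0 0 0;-8 0 -7 0 0 0 0;-12 0 -11 0 0 0 0;-16 0 -15 0 0 0 0;-18 0 -18 0 0 0 0;-18 0 -18 0 0 0 0'; python3 -c "
from h import *
st()"; python3 fr.py;ls -t pics|head -2
```

```text
t: 27.97
eef_pos: [0.5499, 0.2706, 0.3768]
ee_rot: [0.477, 0.521, 0.48, -0.521]
contact_force: [0.4, 0.8, -0.5]
finger_gap: 0.0872
t 27.97 grasp [0.5496 0.2711 0.2128] gap 0.0872 F [ 0.4  0.8 -0.5] toolxyz [[-0.002, 0.003, -1.0], [0.996, -0.084, -0.002], [-0.084, -0.996, -0.003]] j [-1.17  0.35  0.81  1.63 -0.26  1.28 -0.4 ]
top corner [ 0.4384 -0.0458]
top corner [ 0.6067 -0.061 ]
top corner [0.6233 0.0731]
top red 3925.0 [array([508.5,  41.3]), array([120. , 160.6]), np.float64(85.1)] z98 [array([501.2,  38.8]), array([113.7, 152.2])]
top red 39.0 [array([656.5,   2.2]), array([ 6.6, 46.5]), np.float64(84.5)] z98 [array([635.8,   1.5]), array([ 6.1, 43.2])]
side corner [ 0.4384 -0.047 ]
side corner [ 0.6031 -0.0621]
side corner [0.6275 0.0693]
side red 17.0 [array([654.9,   2.9]), array([ 7. , 47.4]), np.float64(84.2)] z98 [array([565. , -93.8]), array([ 6. , 40.8])]
side red 2481.0 [array([499.6,  28.3]), array([148.1, 173.8]), np.float64(85.1)] z98 [array([448.9, -46.2]), array([132.7, 155.8])]
side_2806.png
top_2801.png
```

View pics/top_2801.png

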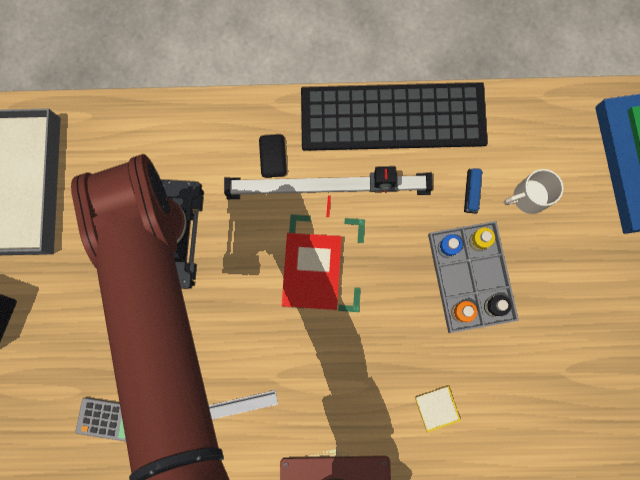

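The knock happened: the top view shows the book now at (313,271), about 22 mm short in x and 25 mm off in y. The crate still holds all four bottles. The near edge lies too close to the base for a vertical tool, so I'll push +x with the fingers tilted toward the base, then push -y.

```bash
cat >> h.py <<'E'
FO=np.array([.5285,.0142]); FA=np.radians(-5.3)
def F2W(p): c,s=np.cos(FA),np.sin(FA); return FO+np.array([c*p[0]-s*p[1],s*p[0]+c*p[1]])
def W2F(p): c,s=np.cos(FA),np.sin(FA); d=np.array(p[:2])-FO; return np.array([c*d[0]+s*d[1],-s*d[0]+c*d[1]])
def goT(tip,yaw,tilt,axis):
    """tip xyz world; tool y at yaw; tool x tilted from down by tilt toward world unit axis"""
    s=ctrl.observe(); r=rot(s); M=r.as_matrix()
    ty=np.array([np.cos(yaw),np.sin(yaw),0]); tx=np.r_[np.sin(tilt)*np.array(axis),-np.cos(tilt)]
    D=np.c_[tx,ty,np.cross(tx,ty)]
    rv=(r.inv()*R.from_matrix(D)).as_rotvec(degrees=True)
    tcp=np.array(tip)-D[:,0]*.182; sh=M.T@(tcp-s['eef_pos'])*100
    print('tip',np.round(tip,3),'tcp',np.round(tcp,3),'shift',np.round(sh,2),'turn',np.round(rv,1))
E
cat > p.py <<'E'
from h import *
import sys
st()
print('book fr',W2F([.5085,.0413]))
ax=-np.array([np.cos(FA),np.sin(FA)])
for fx,z in ((-.145,.15),(-.145,.016),(-.116,.016),(-.096,.016)):
    print(fx); goT(np.r_[F2W([fx,.025]),z],np.radians(84.7),np.radians(25),ax)
E
python3 p.py
```

```text
t 28.07 grasp [0.5501 0.2744 0.2133] gap 0.087 F [ 0.7  0.5 -0.4] toolxyz [[0.0, 0.005, -1.0], [0.997, -0.079, -0.0], [-0.079, -0.997, -0.005]] j [-1.17  0.35  0.81  1.63 -0.26  1.28 -0.39]
book fr [-0.02241774  0.02513673]
-0.145
tip [0.386 0.052 0.15 ] tcp [0.463 0.045 0.315] shift [ 6.12 -6.88 23.47] turn [-87.6  19.5 -19.6]
-0.145
tip [0.386 0.052 0.016] tcp [0.463 0.045 0.181] shift [19.52 -6.87 23.54] turn [-87.6  19.5 -19.6]
-0.116
tip [0.415 0.05  0.016] tcp [0.492 0.043 0.181] shift [19.52 -3.97 23.57] turn [-87.6  19.5 -19.6]
-0.096
tip [0.435 0.048 0.016] tcp [0.512 0.041 0.181] shift [19.52 -1.97 23.6 ] turn [-87.6  19.5 -19.6]
```

```bash
python3 -m inch '2 -1 3 -6 1.4 -1.4 0;4 -2 6 -13 2.9 -2.9 0;6 -3 9 -19.5 4.3 -4.3 0;6 -4 12 -26 5.8 -5.8 0;6 -5 15 -32.5 7.2 -7.2 0;6 -6 18 -39 8.7 -8.7 0;6 -6.9 21 -45.5 10.1 -10.1 0;6 -6.9 23.5 -52 11.6 -11.6 0;6 -6.9 23.5 -58.5 13 -13 0;6 -6.9 23.5 -65 14.4 -14.4 0;6 -6.9 23.5 -71.5 15.9 -15.9 0;6 -6.9 23.5 -78 17.4 -17.4 0;6 -6.9 23.5 -84 18.7 -18.7 0;6 -6.9 23.5 -87.6 19.5 -19.6 0;6 -6.9 23.5 -87.6 19.5 -19.6 0;6 -6.9 23.5 -87.6 19.5 -19.6 0'; python3 p.py
```

```text
t: 29.4
eef_pos: [0.4625, 0.0444, 0.3157]
ee_rot: [0.537, 0.04, 0.842, -0.026]
contact_force: [0.5, -0.4, 0.4]
finger_gap: 0.0869
t 29.4 grasp [0.3935 0.051  0.1671] gap 0.0869 F [ 0.5 -0.4  0.4] toolxyz [[-0.421, 0.04, -0.906], [0.096, 0.995, -0.001], [0.902, -0.087, -0.423]] j [-0.76  0.23  0.7   1.89 -0.21  1.52  1.49]
book fr [-0.02241774  0.02513673]
-0.145
tip [0.386 0.052 0.15 ] tcp [0.463 0.045 0.315] shift [0.05 0.1  0.07] turn [-0.2 -0.  -0.1]
-0.145
tip [0.386 0.052 0.016] tcp [0.463 0.045 0.181] shift [12.2   0.11  5.73] turn [-0.2 -0.  -0.1]
-0.116
tip [0.415 0.05  0.016] tcp [0.492 0.043 0.181] shift [10.97  0.12  8.36] turn [-0.2 -0.  -0.1]
-0.096
tip [0.435 0.048 0.016] tcp [0.512 0.041 0.181] shift [10.13  0.13 10.17] turn [-0.2 -0.  -0.1]
```

```bash
python3 -m inch '3 0.1 1.4 0 0 0 0;6 0.1 2.8 0 0 0 0;9 0.1 4.2 0 0 0 0;11 0.1 5.2 0 0 0 0;12.2 0.1 5.7 0 0 0 0;12.2 0.1 5.7 0 0 0 0;12.2 0.1 5.7 0 0 0 0'; python3 p.py;python3 fr.py; ls -t pics|head -2
```

```text
t: 29.98
eef_pos: [0.4627, 0.045, 0.1814]
ee_rot: [0.536, 0.041, 0.842, -0.027]
contact_force: [0.2, 0.6, 0.5]
finger_gap: 0.0872
t 29.98 grasp [0.3937 0.0515 0.0328] gap 0.0872 F [0.2 0.6 0.5] toolxyz [[-0.421, 0.04, -0.906], [0.098, 0.995, -0.002], [0.902, -0.089, -0.423]] j [-0.69  0.44  0.65  1.98 -0.33  1.27  1.61]
book fr [-0.02241774  0.02513673]
-0.145
tip [0.386 0.052 0.15 ] tcp [0.463 0.045 0.315] shift [-12.11   0.02  -5.62] turn [-0.3 -0.  -0. ]
-0.145
tip [0.386 0.052 0.016] tcp [0.463 0.045 0.181] shift [0.03 0.04 0.04] turn [-0.3 -0.  -0. ]
-0.116
tip [0.415 0.05  0.016] tcp [0.492 0.043 0.181] shift [-1.19  0.06  2.67] turn [-0.3 -0.  -0. ]
-0.096
tip [0.435 0.048 0.016] tcp [0.512 0.041 0.181] shift [-2.04  0.07  4.48] turn [-0.3 -0.  -0. ]
top corner [ 0.4457 -0.0558]
top corner [ 0.6071 -0.0607]
top red 299.0 [array([524.6,  -9.7]), array([ 20.1, 127.3]), np.float64(85.1)] z98 [array([513.4,  -9.5]), array([ 18.6, 118.2])]
top red 30.5 [array([725. , 490.4]), array([37.2,  6.4]), np.float64(44.7)] z98 [array([699.4, 454.7]), array([34.5,  5.9])]
side corner [ 0.439  -0.0469]
side corner [ 0.6031 -0.0621]
side corner [0.6274 0.0691]
side red 71.0 [array([498.8, -11.8]), array([ 48. , 164.8]), np.float64(69.7)] z98 [array([ 430.7, -106.5]), array([ 41.3, 141.9])]
side red 16.0 [array([654.8,   2.2]), array([ 5.8, 47.4]), np.float64(84.2)] z98 [array([564.9, -94.3]), array([ 4.9, 40.8])]
side red 938.5 [array([527.4,  70.9]), array([127.4, 167.2]), np.float64(85.0)] z98 [array([455.3, -35.2]), array([109.7, 143.9])]
side_3008.png
top_3003.png
```

Push to the final point.

```bash
python3 -m inch '-0.4 0 0.9 0 0 0 0;-0.8 0 1.8 0 0 0 0;-1.1 0 2.4 0 0 0 0;-1.35 0 3 0 0 0 0;-1.6 0.1 3.5 0 0 0 0;-1.8 0.1 4 0 0 0 0;-2 0.1 4.4 0 0 0 0;-2 0.1 4.5 0 0 0 0;-2 0.1 4.5 0 0 0 0;-1.5 0 3 0 0 0 0;-0.5 0 1 0 0 0 0;0 0 0 0 0 0 0;-4 0 -2 0 0 0 0;-8 0 -4 0 0 0 0;-12 0 -5.7 0 0 0 0;-12 0 -5.7 0 0 0 0'; python3 p.py|head -1;python3 - <<'E'
from h import *
go(np.r_[F2W([0,.13]),.22],np.radians(-5.3))
s=ctrl.observe();M=rot(s).as_matrix()
goT(np.r_[F2W([0,.16]),.2],np.radians(-5.3),0,[1,0])
E
```

```text
t: 31.42
eef_pos: [0.4641, 0.0446, 0.3212]
ee_rot: [0.54, 0.042, 0.84, -0.025]
contact_force: [1.3, -0.5, 0.4]
finger_gap: 0.0873
t 31.42 grasp [0.3965 0.0517 0.172 ] gap 0.0873 F [ 1.3 -0.5  0.4] toolxyz [[-0.412, 0.043, -0.91], [0.098, 0.995, 0.003], [0.906, -0.088, -0.414]] j [-0.77  0.23  0.71  1.88 -0.21  1.52  1.49]
go [0.541 0.144 0.22 ] shift [-8.43 10.63  3.44] turn [ 88.2 -19.4  19. ] alt [-89. -19. -19.]
tip [0.543 0.174 0.2  ] tcp [0.543 0.174 0.382] shift [-8.23 13.63  3.51] turn [ 88.2 -19.4  19. ]
```

```bash
python3 -m inch '-1 2 0 6 -1.4 1.4 0;-2 4 0.5 13 -2.9 2.9 0;-3 6 1 19.5 -4.3 4.3 0;-4 8 1.5 26 -5.8 5.8 0;-5 10 2 32.5 -7.2 7.2 0;-6 12 2.5 39 -8.7 8.7 0;-7 14 3 45.5 -10.1 10.1 0;-8 16 3.5 52 -11.6 11.6 0;-8 18 3.5 58.5 -13 13 0;-8 20 3.5 65 -14.4 14.4 0;-8 22 3.5 71.5 -15.9 15.9 0;-8 24 3.5 78 -17.4 17.4 0;-8 25 3.5 84 -18.7 18.7 0;-8 25 3.5 88.2 -19.4 19 0;-8 25 3.5 88.2 -19.4 19 0;-8 25 3.5 88.2 -19.4 19 0'; python3 p.py|head -1;python3 fr.py; ls -t pics|head -2
```

```text
t: 32.75
eef_pos: [0.5536, 0.287, 0.3803]
ee_rot: [-0.477, -0.522, -0.477, 0.522]
contact_force: [0.2, -0.7, -0.1]
finger_gap: 0.0871
t 32.75 grasp [0.5537 0.2869 0.2163] gap 0.0871 F [ 0.2 -0.7 -0.1] toolxyz [[0.0, -0.001, -1.0], [0.996, -0.089, 0.001], [-0.089, -0.996, 0.001]] j [-1.23  0.39  0.89  1.6  -0.31  1.3  -0.38]
top corner [0.4404 0.0867]
top corner [ 0.4384 -0.0458]
top corner [ 0.6066 -0.061 ]
top corner [0.6306 0.0669]
top frame outer rect ((528.7869262695312, 14.42767333984375), (165.2102813720703, 204.6837921142578), 84.63381958007812)
top red 3909.5 [array([531.3,  38.9]), array([120. , 160.8]), np.float64(84.5)] z98 [array([522.7,  36.5]), array([113.7, 152.4])]
top red 38.0 [array([656.5,   2.1]), array([ 6.4, 46.5]), np.float64(84.5)] z98 [array([635.8,   1.4]), array([ 5.9, 43.2])]
side corner [ 0.4384 -0.047 ]
side corner [ 0.6031 -0.0621]
side corner [0.4397 0.087 ]
side red 2444.5 [array([545.2,  23.6]), array([148.4, 221.9]), np.float64(84.4)] z98 [array([489.7, -50.5]), array([133. , 198.9])]
side_3285.png
top_3279.png
```

```bash
cat > q.py <<'E'
from h import *
st()
for y,z in ((.125,.12),(.125,.03),(.096,.03),(.070,.03)): go(np.r_[F2W([0,y]),z],FA)
E
python3 q.py
```

```text
t 32.85 grasp [0.5538 0.2861 0.2164] gap 0.0871 F [ 0.7 -0.2  0.5] toolxyz [[0.0, 0.0, -1.0], [0.996, -0.091, 0.0], [-0.091, -0.996, -0.0]] j [-1.23  0.39  0.89  1.6  -0.31  1.3  -0.38]
go [0.54  0.139 0.12 ] shift [ 9.64 -0.03 14.81] turn [ 0.1 -0.  -0. ] alt [-180.    0.   -0.]
go [0.54  0.139 0.03 ] shift [18.64 -0.03 14.81] turn [ 0.1 -0.  -0. ] alt [-180.    0.   -0.]
go [0.537 0.11  0.03 ] shift [18.64 -0.04 17.71] turn [ 0.1 -0.  -0. ] alt [-180.    0.   -0.]
go [0.535 0.084 0.03 ] shift [18.64 -0.04 20.31] turn [ 0.1 -0.  -0. ] alt [-180.    0.   -0.]
```

```bash
python3 -m inch '2 0 3 0 0 0 0;4 0 6.5 0 0 0 0;6 0 10 0 0 0 0;8 0 13 0 0 0 0;9.6 0 14.5 0 0 0 0;12 0 14.8 0 0 0 0;15 0 14.8 0 0 0 0;17.5 0 14.8 0 0 0 0;18.6 0 14.8 0 0 0 0;18.6 0 14.8 0 0 0 0;18.6 0 15.5 0 0 0 0;18.6 0 16.3 0 0 0 0;18.6 0 17.1 0 0 0 0;18.6 0 17.9 0 0 0 0;18.6 0 18.7 0 0 0 0;18.6 0 19.4 0 0 0 0;18.6 0 20 0 0 0 0;18.6 0 20.4 0 0 0 0;18.6 0 20.4 0 0 0 0;18.6 0 20.4 0 0 0 0'; python3 q.py
```

```text
t: 34.52
eef_pos: [0.535, 0.0823, 0.1942]
ee_rot: [-0.477, -0.522, -0.477, 0.523]
contact_force: [0.1, 0.3, -0.1]
finger_gap: 0.0873
t 34.52 grasp [0.535  0.0822 0.0302] gap 0.0873 F [ 0.1  0.3 -0.1] toolxyz [[-0.0, -0.001, -1.0], [0.996, -0.091, -0.0], [-0.091, -0.996, 0.001]] j [-0.94  0.44  0.85  1.98 -0.42  0.91  0.04]
go [0.54  0.139 0.12 ] shift [-8.99 -0.02 -5.65] turn [0.1 0.  0. ] alt [-180.   -0.    0.]
go [0.54  0.139 0.03 ] shift [ 0.01 -0.02 -5.66] turn [0.1 0.  0. ] alt [-180.   -0.    0.]
go [0.537 0.11  0.03 ] shift [ 0.01 -0.02 -2.76] turn [0.1 0.  0. ] alt [-180.   -0.    0.]
go [0.535 0.084 0.03 ] shift [ 0.02 -0.02 -0.16] turn [0.1 0.  0. ] alt [-180.   -0.    0.]
```

```bash
python3 -m inch '0 0 -1 0 0 0 0;0 0 -3 0 0 0 0;0 0 -3 0 0 0 0;-4 0 -4 0 0 0 0;-8 0 -7 0 0 0 0;-12 0 -11 0 0 0 0;-16 0 -15 0 0 0 0;-18 0 -18 0 0 0 0;-18 0 -18 0 0 0 0'; python3 fr.py; python3 - <<'E'
from h import *
im=ctrl.get_image('top'); hsv=cv2.cvtColor(im[150:200,370:405],cv2.COLOR_BGR2HSV)
m=cv2.inRange(hsv,(0,120,60),(8,255,255))|cv2.inRange(hsv,(172,120,60),(180,255,255))
v,u=np.nonzero(m); uv=np.c_[u+370,v+150].mean(0); print(len(u),uv,cast('top',uv,.098))
im2=cv2.resize(im[140:340,220:520],None,fx=2.6,fy=2.6); cv2.imwrite('pics/crop1.png',im2)
E
```

```text
t: 35.27
eef_pos: [0.5511, 0.265, 0.3762]
ee_rot: [0.477, 0.522, 0.477, -0.522]
contact_force: [0.6, -0.2, 0.2]
finger_gap: 0.0869
top corner [ 0.4388 -0.0459]
top corner [0.4511 0.0902]
top corner [ 0.6066 -0.061 ]
top corner [0.6188 0.0748]
top frame outer rect ((528.7183837890625, 14.585914611816406), (165.5125732421875, 204.2163543701172), 84.63381958007812)
top red 3914.5 [array([528. ,  10.7]), array([120. , 160.6]), np.float64(84.8)] z98 [array([519.7,   9.8]), array([113.7, 152.2])]
top red 40.0 [array([656.5,   2. ]), array([ 6.8, 46.5]), np.float64(84.8)] z98 [array([635.8,   1.3]), array([ 6.3, 43.2])]
side corner [ 0.438  -0.0461]
side corner [ 0.6033 -0.0619]
side corner [0.4425 0.0886]
side red 2577.5 [array([542.5,  -4. ]), array([146.8, 221.9]), np.float64(84.7)] z98 [array([487.3, -75.2]), array([131.6, 198.9])]
35 [385.31428571 175.82857143] [[ 0.6977816  -0.12018887  0.098     ]]
```

View pics/crop1.png

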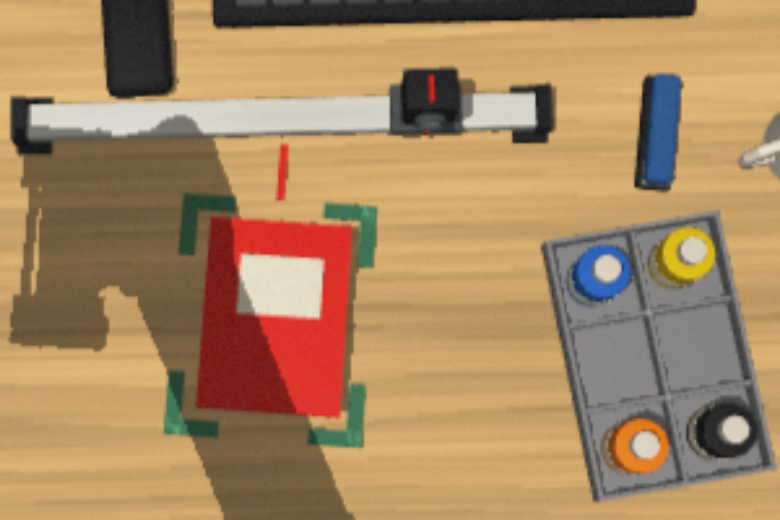

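Book sits squarely inside the corners at frame (0,-3) mm. Camera's red line is at world (0.698,-0.120). It has to reach y ≈ -0.002.

```bash
python3 -c "
from h import *
st(); go([.697,-.12,.20],np.pi/2)"
```

```text
t 35.42 grasp [0.5515 0.2649 0.2108] gap 0.0868 F [-1.3 -0.9 -0.3] toolxyz [[0.001, -0.0, -1.0], [0.996, -0.087, 0.001], [-0.087, -0.996, 0.0]] j [-1.23  0.37  0.91  1.64 -0.3   1.28 -0.36]
go [ 0.697 -0.12   0.2  ] shift [ 1.11 17.85 37.08] turn [85.  -0.  -0.1] alt [-95.   0.  -0.]
```

```bash
python3 -m inch '0 1.5 3 6 0 0 0;0 3 6 13 0 0 0;0 4.5 9 19 0 0 0;0 6 12 26 0 0 0;0 7.5 15 32 0 0 0;0 9 18 39 0 0 0;0 10.5 21 45 0 0 0;0 12 24 52 0 0 0;0 13.5 27 58 0 0 0;0 15 30 65 0 0 0;1 16.5 33.5 71 0 0 0;1.1 17.8 37.1 78 0 0 0;1.1 17.8 37.1 85 0 0 0;1.1 17.8 37.1 85 0 0 0;1.1 17.8 37.1 85 0 0 0'; python3 -c "
from h import *
st(); go([.697,-.12,.074],np.pi/2)"
```

```text
t: 36.67
eef_pos: [0.6959, -0.1211, 0.3629]
ee_rot: [-0.001, -0.707, -0.0, 0.707]
contact_force: [-0.1, 0.4, -0.6]
finger_gap: 0.0872
t 36.67 grasp [ 0.6958 -0.1213  0.1989] gap 0.0872 F [-0.1  0.4 -0.6] toolxyz [[-0.001, -0.001, -1.0], [0.002, -1.0, 0.001], [-1.0, -0.002, 0.001]] j [-0.58  0.73  1.14  1.4  -0.66  1.43 -1.02]
go [ 0.697 -0.12   0.074] shift [12.49 -0.12 -0.12] turn [ 0.1  0.  -0. ] alt [-180.    0.    0.]
```

```bash
python3 -m inch '2 -0.1 -0.1 0 0 0 0;5 -0.1 -0.1 0 0 0 0;8 -0.1 -0.1 0 0 0 0;11 -0.1 -0.1 0 0 0 0;12.5 -0.1 -0.1 0 0 0 0;12.5 -0.1 -0.1 0 0 0 0;12.5 -0.1 -0.1 0 0 0 0.2;12.5 -0.1 -0.1 0 0 0 0.35;12.5 -0.1 -0.1 0 0 0 1;12.5 -0.1 -0.1 0 0 0 1;12.5 -0.1 -0.1 0 0 0 1;12.5 -0.1 -0.1 0 0 0 1;12.5 -0.1 -0.1 0 0 0 1;12.5 -0.1 -0.1 0 0 0 1;12.5 -0.1 -0.1 0 0 0 1;12.5 -0.1 -0.1 0 0 0 1;12.5 -0.1 -0.1 0 0 0 1'; python3 -c "
from h import *
st(); go([.697,-.0015,.074],np.pi/2)"
```

```text
t: 38.08
eef_pos: [0.6969, -0.1203, 0.2381]
ee_rot: [-0.001, -0.707, -0.0, 0.707]
contact_force: [-1.1, -0.2, 3.1]
finger_gap: 0.044
t 38.08 grasp [ 0.6968 -0.1205  0.0741] gap 0.044 F [-1.1 -0.2  3.1] toolxyz [[-0.001, -0.001, -1.0], [0.001, -1.0, 0.001], [-1.0, -0.001, 0.001]] j [-0.56  0.83  1.05  1.52 -0.74  1.24 -0.96]
go [ 0.697 -0.002  0.074] shift [ -0.   -11.88  -0.03] turn [ 0.1  0.  -0. ] alt [-180.    0.    0.]
```

Gripped at a 44 mm gap, as it should be. Next I slide it along the rail.

```bash
python3 -m inch '0 -0.6 0 0 0 0 1;0 -1.6 0 0 0 0 1;0 -2.6 0 0 0 0 1;0 -3.6 0 0 0 0 1;0 -4.6 0 0 0 0 1;0 -5.6 0 0 0 0 1;0 -6.6 0 0 0 0 1;0 -7.6 0 0 0 0 1;0 -8.6 0 0 0 0 1;0 -9.6 0 0 0 0 1;0 -10.5 0 0 0 0 1;0 -11.2 0 0 0 0 1;0 -11.7 0 0 0 0 1;0 -11.9 0 0 0 0 1;0 -11.9 0 0 0 0 1;0 -11.9 0 0 0 0 1'; python3 -c "
from h import *
st(); go([.697,-.0015,.074],np.pi/2)"
```

```text
t: 39.42
eef_pos: [0.6969, -0.0007, 0.2381]
ee_rot: [-0.001, -0.707, -0.001, 0.707]
contact_force: [2.4, 2.0, 3.3]
finger_gap: 0.0441
t 39.42 grasp [ 0.6968 -0.0007  0.0741] gap 0.0441 F [2.4 2.  3.3] toolxyz [[-0.0, 0.0, -1.0], [0.002, -1.0, -0.0], [-1.0, -0.002, 0.0]] j [-0.75  0.81  1.07  1.55 -0.74  1.23 -1.12]
go [ 0.697 -0.002  0.074] shift [ 0.01  0.08 -0.01] turn [0.1 0.  0. ] alt [-180.   -0.    0.]
```

Release, rise, and withdraw (to +y, so the top camera sees the desk).

```bash
python3 -m inch '0 0.1 0 0 0 0 1;0 0.1 0 0 0 0 1;0 0.1 0 0 0 0 0;0 0.1 0 0 0 0 0;0 0.1 0 0 0 0 0;0 0.1 0 0 0 0 0;0 0.1 0 0 0 0 0;0 0.1 0 0 0 0 0;0 0.1 0 0 0 0 0;0 0.1 0 0 0 0 0;-3 0.1 0 0 0 0 0;-7 0.1 0 0 0 0 0;-11 0.1 0 0 0 0 0;-15 0.1 0 0 0 0 0;-18 -3 3 0 0 0 0;-20 -7 5 0 0 0 0;-20 -11 7 0 0 0 0;-20 -15 9 0 0 0 0;-20 -19 11 0 0 0 0;-20 -22 13 0 0 0 0'; python3 -m inch '0 0 0 0 0 0 0;0 -3 0 0 0 0 0;0 -5 0 0 0 0 0;0 -5 0 0 0 0 0'; python3 fr.py; python3 - <<'E'
from h import *
st()
im=ctrl.get_image('top'); hsv=cv2.cvtColor(im[155:190,300:360],cv2.COLOR_BGR2HSV)
m=cv2.inRange(hsv,(0,120,60),(8,255,255))|cv2.inRange(hsv,(172,120,60),(180,255,255))
v,u=np.nonzero(m); uv=np.c_[u+300,v+155].mean(0); P=cast('top',uv,.098); print(len(u),uv,P,W2F(P[0]))
cv2.imwrite('pics/top_end.png',im); cv2.imwrite('pics/side_end.png',ctrl.get_image('side'))
E
```

```text
t: 41.08
eef_pos: [0.5756, 0.2038, 0.4382]
ee_rot: [0.001, 0.707, 0.001, -0.707]
contact_force: [-0.5, 2.0, 0.4]
finger_gap: 0.0871
t: 41.42
eef_pos: [0.5746, 0.2595, 0.4377]
ee_rot: [-0.003, -0.707, -0.004, 0.707]
contact_force: [0.4, 0.2, -1.5]
finger_gap: 0.0872
top corner [ 0.4388 -0.0459]
top corner [0.4511 0.0903]
top corner [ 0.6067 -0.061 ]
top corner [0.6189 0.0747]
top frame outer rect ((528.7789306640625, 14.580238342285156), (165.5125732421875, 204.3379364013672), 84.63381958007812)
top red 3918.5 [array([528.2,  10.7]), array([120.1, 161.4]), np.float64(84.7)] z98 [array([519.8,   9.8]), array([113.8, 153. ])]
top red 39.0 [array([656.5,   2. ]), array([ 6.6, 46.6]), np.float64(84.1)] z98 [array([635.8,   1.3]), array([ 6.1, 43.2])]
top red 14.5 [array([728.3,  -1.3]), array([ 4.5, 23.4]), np.float64(88.8)] z98 [array([702.5,  -1.7]), array([ 4.2, 21.7])]
side corner [ 0.4385 -0.0469]
side corner [ 0.6032 -0.0617]
side corner [0.4428 0.089 ]
side red 2591.0 [array([542.5,  -4. ]), array([146.8, 221.8]), np.float64(84.7)] z98 [array([487.3, -75.2]), array([131.6, 198.8])]
t 41.52 grasp [0.5753 0.2545 0.2741] gap 0.0867 F [-0.7 -0.5 -0.2] toolxyz [[-0.0, -0.0, -1.0], [0.004, -1.0, 0.0], [-1.0, -0.004, 0.0]] j [-1.37  0.55  1.3   1.51 -0.53  1.48 -1.63]
32 [329.03125 174.84375] [[ 0.70279577 -0.001787    0.098     ]] [0.17502733 0.00018115]
```

View pics/top_end.png

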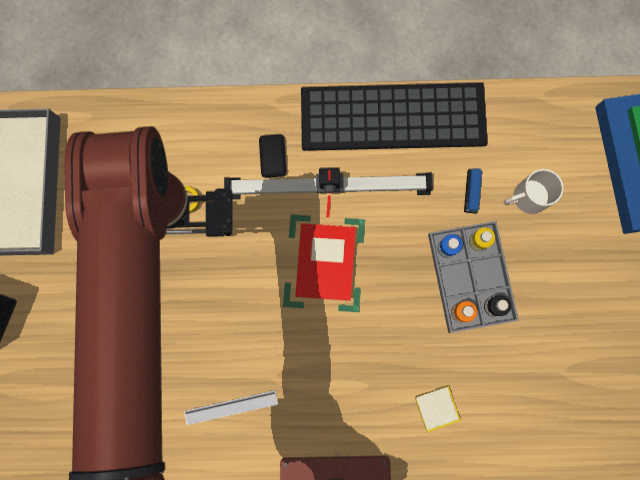

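View pics/side_end.png

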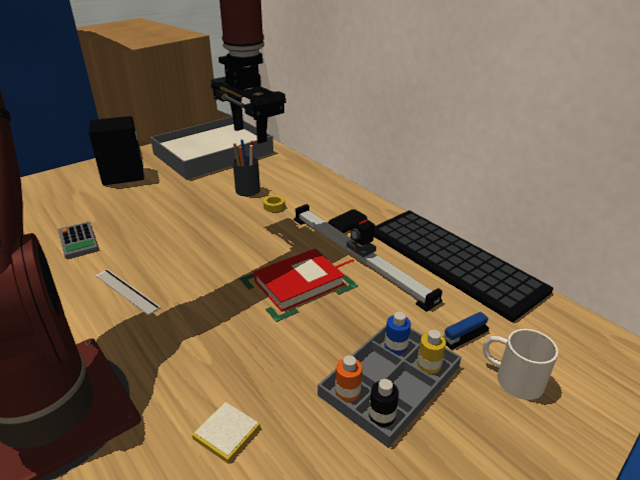

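Both final views show the bottles upright in the crate, the book (327,262) inside the corners, the camera line (329,175) above the red tape, and the gripper clear.

```bash
python3 -c "
from rig import ctrl
print(ctrl.sign_off())"
```

```text
the job is handed in; nothing more can be done
None
```

The job is done and handed in at about 42 s; the sign-off gives no verdict.

- **Bottles:** Only four were present: blue, orange, black and yellow. All four stand upright in separate crate cells, by eye in both final views.
- **Logbook:** I pushed it into the tape corners with both open fingers. It was then knocked about 3 cm aside, so I pushed it back in +x with tilted fingers and then in -y. The last top view puts its centre about 4 mm or less from the frame's, turned less than 1°.
- **Camera:** I pinched it and slid it along the rail. Its red line is within about 1 mm of the frame's x axis.

After release, the force reading was near zero. The tape, stapler, mug, pencil cup and mouse look unmoved in the last pictures, but I did not measure them.

In the last side-view measurement, colour-mask fits for the book took in its side faces and nearby red areas. I used the top view for the book's final position.

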